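# Stand the large sample bottle from the crate on the laboratory balance

## Task

A support rod with a clamp block lies across the crate: lift it off first and lay it flat on the open bench, outside the crate. Then take the large square sample bottle (the longest one) out of the crate and stand it upright, cap up, in the middle of the balance's round pan, setting it down gently: do not drop it or press the pan down hard, the weighing cell is delicate. Leave the other small things in the crate.

Things in the scene. Friction and masses are not known exactly. Their poses are not given: they have to be found in the camera images.
- crate: Open grey plastic crate, fixed to the bench, 320 (x) x 200 (y) x 55 high outside, walls and floor 5 mm. Origin: centre of its underside, on the bench; z up.
- rod: Steel support rod, 12 mm in diameter, 260 long, lying across the crate's two long rims, with a dark clamp block fixed at its middle. Origin: on the rod's axis at its middle. y along the rod; the block measures 26 (x) x 40 (y) x 22 (z), from 13 below to 9 above the origin, with a small thumbscrew up to 21 above. About 0.28 kg. Laid on the bench on its block, the origin is 13 above the bench.
- bottle: The large white plastic sample bottle, lying on a flat side on the crate's floor, under the rod, its cap towards the robot side. Square body 34 x 34 x 90 long, then a round cap 28 in diameter; 109 long in all. Origin: middle of the square body, on its long axis (17 above the surface it lies on). x along the bottle, towards the cap; y and z square to the flat sides. About 0.18 kg.
- bottle_base (a point): Centre of the bottle's flat base, 45 from the bottle's origin along -x.
- short_bottle: Smaller white square bottle, body 34 x 34 x 45, 62 long with its cap, lying in the crate. Origin: middle of its body; x towards its cap. To be left in the crate.
- thin_bottle: Thin white square bottle, body 22 x 22 x 85, 102 long with its cap, lying in the crate. Origin: middle of its body; x towards its cap. To be left in the crate.
- tin: Round aluminium tin, 38 in diameter, 38 high, standing in the crate. Origin: centre of its underside. To be left in the crate.
- clamp_ring: Steel ring, 50 outside, 34 inside, 12 high, lying flat in the crate. Origin: centre of its underside. To be left in the crate.
- balance: White laboratory balance, fixed, 200 wide (y), 295 long (x from -195 to 100); its top is 62 high around the pan, and 53 high at the display, on its -x side. Origin: on the bench, straight under the pan's centre; z up.
- pan_top (a point): Centre of the top face of the balance's round steel pan, 140 in diameter, 75 above the bench when unloaded. It moves with the pan.
- pan (a joint): How far the pan is pressed down, m: 0 unloaded, 0.007 at its stop; a spring of about 4 N per mm (the bottle alone presses it about 0.5 mm).

How it is judged (in metres and radians):
On the way:
1. the rod lies flat on the bench outside the crate, the bottle still lying in the crate (height (world z) of rod below 0.03 m and angle between rod's own y axis and vertical between 1.45 and 1.69 rad and (x of rod in the frame of crate above 0.175 m or x of rod in the frame of crate below -0.175 m or y of rod in the frame of crate above 0.115 m or y of rod in the frame of crate below -0.115 m) and height (world z) of bottle below 0.06 m), for 0.2 s.
At the end, for the whole second after the job is handed in: Bottle at rest, cap up on the pan: lean under 0.1 rad, base within 4 mm of its face, 20 mm of its centre. Rod at rest flat on the bench: axis below 30 mm, level to 0.12 rad, middle over 175 mm along or 115 mm across from the crate centre. The other four things inside the crate (angle between bottle's own x axis and vertical below 0.1 rad and horizontal distance between bottle_base and pan_top below 0.02 m and z of bottle_base in the frame of pan_top between -0.004 and 0.004 m and linear speed of each of bottle, rod below 0.02 m/s and angular speed of bottle below 0.15 rad/s and height (world z) of rod below 0.03 m and angle between rod's own y axis and vertical between 1.45 and 1.69 rad and (x of rod in the frame of crate above 0.175 m or x of rod in the frame of crate below -0.175 m or y of rod in the frame of crate above 0.115 m or y of rod in the frame of crate below -0.115 m) and x of short_bottle in the frame of crate between -0.16 and 0.16 m and y of short_bottle in the frame of crate between -0.1 and 0.1 m and height (world z) of each of short_bottle, thin_bottle, tin, clamp_ring below 0.05 m and x of thin_bottle in the frame of crate between -0.16 and 0.16 m and y of thin_bottle in the frame of crate between -0.1 and 0.1 m and x of tin in the frame of crate between -0.16 and 0.16 m and y of tin in the frame of crate between -0.1 and 0.1 m and x of clamp_ring in the frame of crate between -0.16 and 0.16 m and y of clamp_ring in the frame of crate between -0.1 and 0.1 m); the robot touches nothing.
It fails at once if the pan is pressed down more than 5 mm (about 20 N), by a drop or a push (value of joint pan above 0.005 m).
It also fails if it takes over 67 s, if anything falls off the work surface, if the arm or the gripper's body presses on something with over 40 N, if the wrist force passes 120 N, or if a joint passes its speed limit or range.

## Robot

A 6-joint arm with a two-finger parallel gripper is mounted at the origin on the work surface. World frame = base frame: x ahead of the robot, y to its left, z up, the work surface at z = 0. Lengths are in mm, angles in degrees, forces in N, time in s.
With the tool pointing down it reaches from about 250 to 850 mm from the base axis. Payload 12.5 kg.
Tool frame: the origin (TCP) lies midway between the tips of the shut fingers; the grasp point (between the pads) lies 19 mm behind it; z points along the fingers, y is the line along which they close (so a half turn about z gives the same grasp; the last joint's range is limited). The gripper opens to 93 mm and grips with 3 to 60 N. Pads are 15 mm wide; open, the fingers measure 128 mm over their backs; the gripper's body (75 mm by 188 mm) begins 65 mm behind the grasp point.
Start: joints at [64.824, 20.094, 94.641, -0, 65.266, -4.847], TCP at [191.04, 515.74, 187.533] pointing down, gripper open.
Joint ranges: [-157.81, 157.81], [-45, 120.19], [0.68, 151.7], [-89.99, 269.99], [4.06, 180], [-164.3, 164.3]. Speed limits (degrees/s): [127.2, 127.2, 159.86, 180, 180, 180].

## Interface

Orientations are given as a 3x3 rotation matrix whose columns are the frame's x, y, z axes.
In Python, from cell import * gives the robot as it stands.
- The arm moves only by the tool apply_moves, never from a script. Its argument "targets" is a list of rows, each an object with "angular": the turn, a rotation vector about the tool's x, y, z in units of 5 degrees (1.0 is 5 degrees), a list of three; "travel": the shift along the tool's x, y, z in units of 25 mm (1.0 is 25 mm), a list of three; "fingers": the opening, from 0 (shut) to 1 (fully open). In form: [{"angular": [wx, wy, wz], "travel": [tx, ty, tz], "fingers": fingers}, ...]. A call has 1 to 5 rows; each row shifts and turns the commanded pose from where the row before left it, along the tool's axes as they then stand; what a row does not reach is not made up. A row lasts 1/12 s, in which the tool goes at most 41.7 mm and 7.16 degrees, less where a joint would pass 70% of its speed; a pose out of reach is approached as far as the arm can. A call is refused whole if a number of a shift passes 1 or a number of a turn 1, either way. A call with a gripper value outside its range is refused whole. The fingers move at their own pace and stop on an object; "newtons" is the grip in N (left out, the last holds). Time passes only in rows, so rows that do not move let the fingers close. It gives the time, the measured TCP pose, the force, the opening and the grip force at its end, in the units of the state.
- state(): the state, without advancing time (a new reading comes with each control period).
- capture(name): name is "scene" or "top"; returns a dict with "img" (400x640x3 uint8, red, green, blue), "K" (3x3 intrinsics, pixels), "D" ([k1, k2, p1, p2, k3] as OpenCV has them; the pictures are not rectified), "world_from_camera" (4x4, takes a point from camera to world coordinates). Camera axes: x right, y down, z forward; pixel columns grow to the right and rows downward; lengths in mm; the calibration is good to about 2 mm. A picture is of the moment at which its call begins. There is no depth.
- hand_in(): hands the job in; it is judged then, once.
Trained networks look in the newest picture that a camera, given by its name, has taken for a name from the list of things; names that differ only in an ending like _2 or _b are one class to them, and where a whole thing is asked for, a point or a joint stands for the part that bears it (a point fixed in the world has none). Each returns a list of dicts, best first, with "confidence" (0 to 1); they miss things now and then, are a little off and sometimes report something else, mostly with a low value. They report only what shows in the picture. A call takes as long as a camera call.
- search_frame(camera, query): "box" ([left, top, width, height] in pixels, round what is visible of it).
- outline_of(camera, query): "pixels" (400x640 bool, what is visible of it) and "box" ([left, top, width, height] in pixels, round what is visible of it).
The state is a dict: "t": time; "q": joint angles; "joint_vel": joint speeds; "effort": joint torques, N m; "ee_pos": TCP position; "tool_rot": TCP orientation; "wrist_force": force on the tool from outside, world axes, zero at the start; "moment": the same for the moment, N m; "width": finger opening in mm; "grip_force": force on a finger pad.
Only numpy, scipy, OpenCV 4.12 (cv2) and the standard library are available. Lean on these libraries where they do the work, as an engineer would, in place of code of your own. Each camera call takes 0.05 s, during which the arm holds its last target. There are 200 camera calls.

## Working session

There is one attempt and no reset: what is moved stays moved. The work goes in short steps, Python scripts to look and compute and a tool call to move; the robot and the scene stay as the last step left them, time stands still between calls to the robot, and variables do not carry over. Pictures are saved under pics/ and viewed, at most 12 in all, crops included, and the job is handed in when it is done.

Besides the shell and the picture viewer there is one more tool, called after ">>>" by a JSON object that holds its "method" and its "body". apply_moves: Moves the arm, as the interface text tells. Its arguments: {"type":"object","properties":{"targets":{"type":"array"},"newtons":{"type":"number"}},"required":["targets"]}

```bash
ls; mkdir -p pics; python3 - <<'E'
from cell import *
import cv2,numpy as np
for n in("scene","top"):
    c=capture(n); cv2.imwrite(f"pics/{n}0.png",c["img"][:,:,::-1]); print(n,c["K"],c["D"],c["world_from_camera"])
s=state();print(s["t"],s["tool_rot"],s["ee_pos"],s["width"])
for q in("rod","bottle","balance","pan_top","crate"):
    for r in search_frame("top",q)[:2]:print(q,r["box"],r["confidence"])
E
```

```text
pics
scene [[498.28824317   0.         317.38531515]
 [  0.         498.28824317 195.14043471]
 [  0.           0.           1.        ]] [-0.01823404  0.          0.          0.          0.        ] [[ 8.22225098e-01  4.62507329e-01 -3.31712013e-01  9.15494286e+02]
 [ 5.69099313e-01 -6.76754854e-01  4.67042653e-01 -4.49069698e+02]
 [-8.47706457e-03 -5.72791270e-01 -8.19657429e-01  8.12619903e+02]
 [ 0.00000000e+00  0.00000000e+00  0.00000000e+00  1.00000000e+00]]
top [[468.38303548   0.         311.95043996]
 [  0.         468.38303548 201.51319441]
 [  0.           0.           1.        ]] [-0.09889314  0.          0.          0.          0.        ] [[-2.49257652e-02 -9.96132708e-01  8.42516140e-02  5.20961487e+02]
 [-9.99149001e-01  2.75941494e-02  3.06567572e-02 -2.98766198e+01]
 [-3.28630502e-02 -8.34157728e-02 -9.95972805e-01  9.38715278e+02]
 [ 0.00000000e+00  0.00000000e+00  0.00000000e+00  1.00000000e+00]]
0.1 [[-9.37717851e-01  3.47397559e-01 -4.09352801e-04]
 [ 3.47397794e-01  9.37717412e-01 -9.09791119e-04]
 [ 6.77980352e-05 -9.95335633e-04 -9.99999502e-01]] [190.90152075 515.46101866 187.08070607] 92.87076208991427
rod [157.1, 205.9, 135.7, 13.4] 0.78
rod [380.4, 166.0, 76.5, 77.4] 0.4
bottle [223.1, 189.9, 28.7, 54.0] 0.69
balance [358.9, 151.1, 117.9, 159.5] 0.66
balance [382.9, 167.2, 74.4, 77.1] 0.54
pan_top [382.6, 165.5, 76.1, 79.6] 0.95
crate [173.3, 130.7, 111.5, 170.2] 0.65
```

View pics/top0.png

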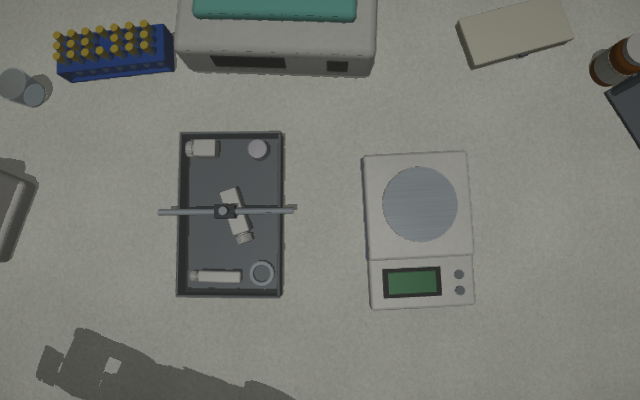

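View pics/scene0.png

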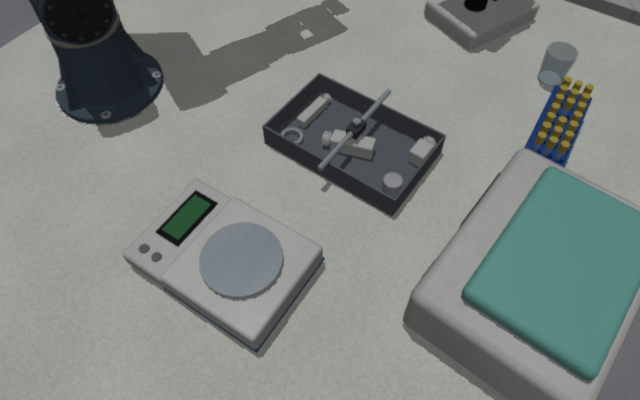

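```bash
python3 - <<'E'
import cv2
i=cv2.imread("pics/top0.png")[120:310,140:300]
cv2.imwrite("pics/crop0.png",cv2.resize(i,None,fx=3,fy=3,interpolation=cv2.INTER_CUBIC))
E
```

```text
(no output)
```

View pics/crop0.png

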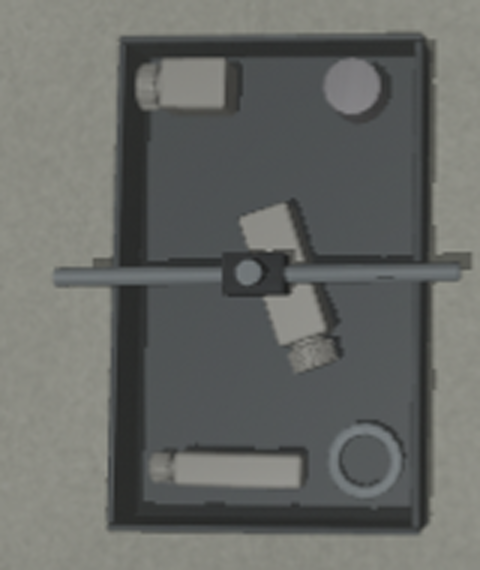

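```bash
cat > h.py <<'E'
from cell import *
import cv2,numpy as np
def w(cam,uv,z):
    c=cam if isinstance(cam,dict) else capture(cam)
    p=cv2.undistortPoints(np.array(uv,float).reshape(-1,1,2),c["K"],np.array(c["D"])).reshape(-1,2)
    T=np.array(c["world_from_camera"]);d=np.c_[p,np.ones(len(p))]@T[:3,:3].T;o=T[:3,3]
    return (o+d*((z-o[2])/d[:,2])[:,None])[:,:2].round(1)
E
python3 - <<'E'
from h import *
c=capture("top")
print("rod",w(c,[(158.3,212.3),(293.7,210.3)],61),"block top",w(c,[(224.8,211.3)],70))
print("bottle",w(c,[(228.3,189.3),(240,232.3),(220,191.7),(236.7,186.7)],39))
print("crate rim",w(c,[(180.5,132.3),(282,131.7),(281,296),(176.5,296)],55))
def ell(cam,q):
    m=outline_of(cam,q)[0]["pixels"].astype(np.uint8)
    k=max(cv2.findContours(m,0,2)[0],key=cv2.contourArea);return cv2.fitEllipse(k)
e=ell("top","pan_top");print("pan",e,w(c,[e[0]],75))
m=outline_of("top","rod")[0]["pixels"];y,x=np.nonzero(m);print("rodmask",x.min(),x.max(),y[x<x.min()+5].mean(),y[x>x.max()-5].mean())
s=capture("scene");e=ell("scene","pan_top");print("pan scene",e[0],w(s,[e[0]],75))
m=outline_of("scene","rod")[0]["pixels"];y,x=np.nonzero(m);a,b=x.argmin(),x.argmax();print("rod scene",w(s,[(x[a],y[a]),(x[b],y[b])],61),)
E
```

```text
rod [[582.6 292.6]
 [579.6  31.9]] block top [[580.6 160.9]]
bottle [[625.5 160.4]
 [541.2 138.4]
 [621.3 176.9]
 [630.1 143.8]]
crate rim [[738.7 251.2]
 [732.3  51.7]
 [419.6  59.8]
 [422.4 259.8]]
pan ((419.4897766113281, 204.040771484375), (73.91339874267578, 75.0011978149414), 123.98744201660156) [[ 583.8 -201.8]]
rodmask 158 291 212.16129032258064 209.90625
pan scene (240.70675659179688, 259.77215576171875) [[ 586.4 -208.2]]
rod scene [[574.9  34. ]
 [583.2 295.2]]
```

>>> {"method": "apply_moves", "body": {"targets": [{"angular": [0,0,0],"travel": [-0.98,-0.39,0],"fingers": 1},{"angular": [0,0,0],"travel": [-0.98,-0.39,0],"fingers": 1},{"angular": [0,0,0],"travel": [-0.98,-0.39,0],"fingers": 1},{"angular": [0,0,0],"travel": [-0.98,-0.39,0],"fingers": 1},{"angular": [0,0,0],"travel": [-0.98,-0.39,0],"fingers": 1}]}}

```text
t: 1.07
ee_pos: [289.8, 426.6, 187.6]
tool_rot: [[-0.938, 0.347, 0.0], [0.347, 0.938, 0.0], [-0.0, 0.0, -1.0]]
wrist_force: [0.2, 1.3, 0.0]
width: 92.8
grip_force: 0.0
```

>>> {"method": "apply_moves", "body": {"targets": [{"angular": [0,0,0],"travel": [-0.98,-0.39,0],"fingers": 1},{"angular": [0,0,0],"travel": [-0.98,-0.39,0],"fingers": 1},{"angular": [0,0,0],"travel": [-0.98,-0.39,0],"fingers": 1},{"angular": [0,0,0],"travel": [-0.98,-0.39,0],"fingers": 1},{"angular": [0,0,0],"travel": [-0.98,-0.39,0],"fingers": 1}]}}

```text
t: 1.48
ee_pos: [387.8, 338.2, 187.7]
tool_rot: [[-0.938, 0.347, 0.0], [0.347, 0.938, 0.0], [-0.0, 0.0, -1.0]]
wrist_force: [1.2, 0.3, -0.5]
width: 93.1
grip_force: 0.0
```

>>> {"method": "apply_moves", "body": {"targets": [{"angular": [0,0,0],"travel": [-0.98,-0.39,0],"fingers": 1},{"angular": [0,0,0],"travel": [-0.98,-0.39,0],"fingers": 1},{"angular": [0,0,0],"travel": [-0.98,-0.39,0],"fingers": 1},{"angular": [0,0,0],"travel": [-0.98,-0.39,0],"fingers": 1},{"angular": [0,0,0],"travel": [-0.98,-0.39,0],"fingers": 1}]}}

```text
t: 1.9
ee_pos: [485.7, 249.9, 187.6]
tool_rot: [[-0.938, 0.347, 0.0], [0.347, 0.938, 0.0], [-0.0, 0.0, -1.0]]
wrist_force: [0.6, -0.2, 0.3]
width: 93.2
grip_force: 0.0
```

>>> {"method": "apply_moves", "body": {"targets": [{"angular": [0,0,0],"travel": [-0.98,-0.39,0],"fingers": 1},{"angular": [0,0,0],"travel": [-0.98,-0.39,0],"fingers": 1},{"angular": [0,0,0],"travel": [-0.98,-0.39,0],"fingers": 1},{"angular": [0,0,0],"travel": [-0.98,-0.39,0],"fingers": 1},{"angular": [0,0,0],"travel": [-0.98,-0.39,0],"fingers": 1}]}}

```text
t: 2.32
ee_pos: [583.6, 161.6, 187.5]
tool_rot: [[-0.938, 0.347, -0.0], [0.347, 0.938, 0.0], [0.0, 0.0, -1.0]]
wrist_force: [0.0, 0.7, -0.5]
width: 93.1
grip_force: 0.0
```

>>> {"method": "apply_moves", "body": {"targets": [{"angular": [0,0,1],"travel": [0,0,0],"fingers": 1},{"angular": [0,0,1],"travel": [0,0,0],"fingers": 1},{"angular": [0,0,1],"travel": [0,0,0],"fingers": 1},{"angular": [0,0,1],"travel": [0,0,0],"fingers": 1},{"angular": [0,0,1],"travel": [0,0,0],"fingers": 1}]}}

```text
t: 2.73
ee_pos: [582.8, 162.5, 187.4]
tool_rot: [[-0.7, 0.714, -0.0], [0.714, 0.7, -0.0], [0.0, -0.0, -1.0]]
wrist_force: [0.1, 0.2, -0.6]
width: 92.8
grip_force: 0.0
```

>>> {"method": "apply_moves", "body": {"targets": [{"angular": [0,0,1],"travel": [0,0,0],"fingers": 1},{"angular": [0,0,1],"travel": [0,0,0],"fingers": 1},{"angular": [0,0,1],"travel": [0,0,0],"fingers": 1},{"angular": [0,0,1],"travel": [0,0,0],"fingers": 1},{"angular": [0,0,1],"travel": [0,0,0],"fingers": 1}]}}

```text
t: 3.15
ee_pos: [582.8, 162.6, 187.5]
tool_rot: [[-0.333, 0.943, -0.0], [0.943, 0.333, -0.0], [-0.0, -0.0, -1.0]]
wrist_force: [0.5, -0.0, 0.0]
width: 92.9
grip_force: 0.0
```

>>> {"method": "apply_moves", "body": {"targets": [{"angular": [0,0,1],"travel": [0,0,0],"fingers": 1},{"angular": [0,0,1],"travel": [0,0,0],"fingers": 1},{"angular": [0,0,1],"travel": [0,0,0],"fingers": 1},{"angular": [0,0,1],"travel": [0,0,0],"fingers": 1},{"angular": [0,0,0],"travel": [0,0,0],"fingers": 1}]}}

```text
t: 3.57
ee_pos: [582.8, 162.6, 187.5]
tool_rot: [[0.01, 1.0, -0.0], [1.0, -0.01, -0.0], [-0.0, -0.0, -1.0]]
wrist_force: [0.1, -0.7, 0.2]
width: 93.0
grip_force: 0.0
```

>>> {"method": "apply_moves", "body": {"targets": [{"angular": [0,0,0],"travel": [0,-0.08,1],"fingers": 1},{"angular": [0,0,0],"travel": [0,0,1],"fingers": 1},{"angular": [0,0,0],"travel": [0,0,1],"fingers": 1},{"angular": [0,0,0],"travel": [0,0,0.9],"fingers": 1},{"angular": [0,0,0],"travel": [0,0,0.8],"fingers": 1}]}}

```text
t: 3.98
ee_pos: [580.4, 162.6, 68.5]
tool_rot: [[0.002, 1.0, -0.001], [1.0, -0.002, -0.0], [-0.0, -0.001, -1.0]]
wrist_force: [0.5, 0.1, 0.4]
width: 93.2
grip_force: 0.0
```

>>> {"method": "apply_moves", "body": {"targets": [{"angular": [0,0,0],"travel": [0,0,0.5],"fingers": 1},{"angular": [0,0,0],"travel": [0,0,0.4],"fingers": 1},{"angular": [0,0,0],"travel": [0,0,0],"fingers": 0.2},{"angular": [0,0,0],"travel": [0,0,0],"fingers": 0.1},{"angular": [0,0,0],"travel": [0,0,0],"fingers": 0.1}], "newtons": 30}}

```text
t: 4.4
ee_pos: [581.5, 162.8, 48.6]
tool_rot: [[0.005, 1.0, 0.002], [1.0, -0.005, 0.0], [0.0, 0.002, -1.0]]
wrist_force: [-0.3, 0.1, -0.2]
width: 77.6
grip_force: 0.0
```

>>> {"method": "apply_moves", "body": {"targets": [{"angular": [0,0,0],"travel": [0,0,0],"fingers": 0},{"angular": [0,0,0],"travel": [0,0,0],"fingers": 0},{"angular": [0,0,0],"travel": [0,0,0],"fingers": 0},{"angular": [0,0,0],"travel": [0,0,0],"fingers": 0},{"angular": [0,0,0],"travel": [0,0,0],"fingers": 0}]}}

```text
t: 4.82
ee_pos: [580.8, 162.7, 47.7]
tool_rot: [[0.006, 1.0, 0.0], [1.0, -0.006, 0.0], [0.0, 0.0, -1.0]]
wrist_force: [0.1, -0.5, 0.7]
width: 44.2
grip_force: 0.0
```

>>> {"method": "apply_moves", "body": {"targets": [{"angular": [0,0,0],"travel": [0,0,0],"fingers": 0},{"angular": [0,0,0],"travel": [0,0,0],"fingers": 0},{"angular": [0,0,0],"travel": [0,0,0],"fingers": 0},{"angular": [0,0,0],"travel": [0,0,0],"fingers": 0},{"angular": [0,0,0],"travel": [0,0,0],"fingers": 0}]}}

```text
t: 5.23
ee_pos: [580.7, 162.7, 47.5]
tool_rot: [[0.006, 1.0, -0.0], [1.0, -0.006, -0.0], [-0.0, -0.0, -1.0]]
wrist_force: [-0.4, -0.7, 0.3]
width: 11.1
grip_force: 0.0
```

>>> {"method": "apply_moves", "body": {"targets": [{"angular": [0,0,0],"travel": [0,0,0],"fingers": 0},{"angular": [0,0,0],"travel": [0,0,-0.2],"fingers": 0},{"angular": [0,0,0],"travel": [0,0,-0.5],"fingers": 0},{"angular": [0,0,0],"travel": [0,0,-0.7],"fingers": 0},{"angular": [0,0,0],"travel": [0,0,-0.8],"fingers": 0}]}}

```text
t: 5.65
ee_pos: [580.5, 162.6, 103.7]
tool_rot: [[0.006, 1.0, -0.001], [1.0, -0.006, -0.0], [-0.0, -0.001, -1.0]]
wrist_force: [0.4, 0.3, 1.1]
width: 0.7
grip_force: 0.0
```

```bash
python3 - <<'E'
from h import *
c=capture("scene");i=c["img"][40:280,180:480,::-1];cv2.imwrite("pics/s1.png",cv2.resize(i,None,fx=2.6,fy=2.5))
c=capture("top");cv2.imwrite("pics/t1.png",c["img"][:,:,::-1])
E
```

```text
(no output)
```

View pics/s1.png

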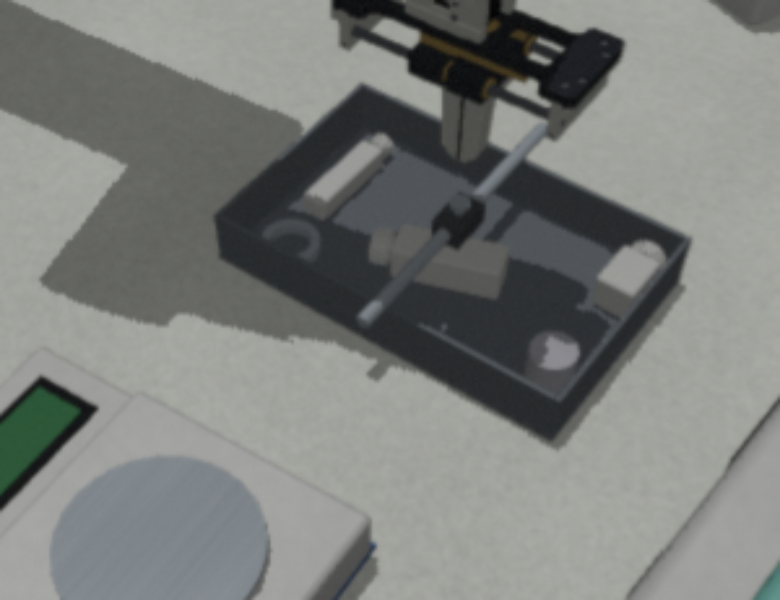

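```bash
python3 - <<'E'
from h import *
s=state();p=np.array(s["ee_pos"]);print(p,s["width"])
def proj(c,p):
    T=np.linalg.inv(c["world_from_camera"]);return cv2.projectPoints(np.array(p,float).reshape(-1,3),cv2.Rodrigues(T[:3,:3])[0],T[:3,3],c["K"],np.array(c["D"]))[0].reshape(-1,2)
for n in("scene","top"):
    c=capture(n);print(n,proj(c,[p,[581,162,61],[581,162,81],[581,162,40]]))
    if n=="scene": print("in crop",(proj(c,[p,[581,162,61]])-[180,40])*[2.6,2.5])
    for r in search_frame(n,"rod")[:1]:print(r["box"],r["confidence"])
    for z in(40,61,75):print(z,w(c,[(356.9,124.8)] if n=="scene" else [(224.8,211.3)],z))
E
```

```text
[582.73591957 163.10675576 106.61838804] 0.33808715692668984
scene [[358.63969159 111.47657005]
 [356.29946403 127.38411323]
 [356.85219938 120.54604016]
 [355.73767713 134.33122514]]
in crop [[464.46319813 178.69142513]
 [458.37860647 218.46028307]]
[317.6, 91.3, 76.5, 80.3] 0.85
40 [[568.8 186. ]]
61 [[578.2 168.7]]
75 [[584.5 157.2]]
top [[219.17554375 208.84552397]
 [225.27299515 211.37648482]
 [222.93906971 210.70185707]
 [227.61448877 212.05310702]]
[227.4, 208.6, 66.3, 9.1] 0.94
40 [[582.6 167.5]]
61 [[581.2 162.9]]
75 [[580.2 159.8]]
```

View pics/t1.png

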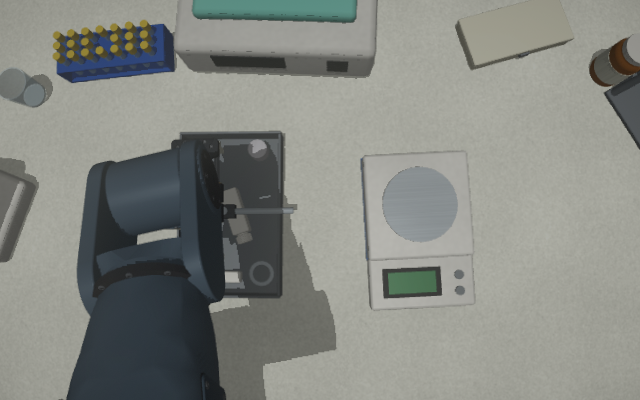

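```bash
python3 - <<'E'
from h import *
for k in range(3):
    c=capture("scene");s=state();print(s["t"],s["ee_pos"],s["tool_rot"][2],s["wrist_force"],s["q"])
i=c["img"][60:150,310:410,::-1];cv2.imwrite("pics/s2.png",cv2.resize(i,None,fx=6,fy=6,interpolation=cv2.INTER_CUBIC))
E
```

```text
6.0 [580.23719854 162.56048776 101.7454971 ] [-2.75905978e-04 -1.41690209e-03 -9.99998958e-01] [ 0.72141264 -0.20528048 -0.13472391] [1.12246417e+01 3.10138023e+01 9.08913565e+01 9.11731139e-04
 5.81775449e+01 1.15552106e+01]
6.05 [580.27430511 162.57244931 101.72144678] [-2.95355493e-04 -1.43708160e-03 -9.99998924e-01] [ 0.34710583 -0.21810416  0.10483204] [ 1.12255173e+01  3.10199257e+01  9.08847790e+01 -1.08968662e-04
  5.81793550e+01  1.15509103e+01]
6.1 [580.33811611 162.5832011  101.76716885] [-2.79591897e-04 -1.33518964e-03 -9.99999070e-01] [ 0.67995331 -0.26408001 -1.3146228 ] [ 1.12254813e+01  3.10197479e+01  9.08775957e+01 -4.36266838e-04
  5.81808155e+01  1.15554633e+01]
```

View pics/s2.png

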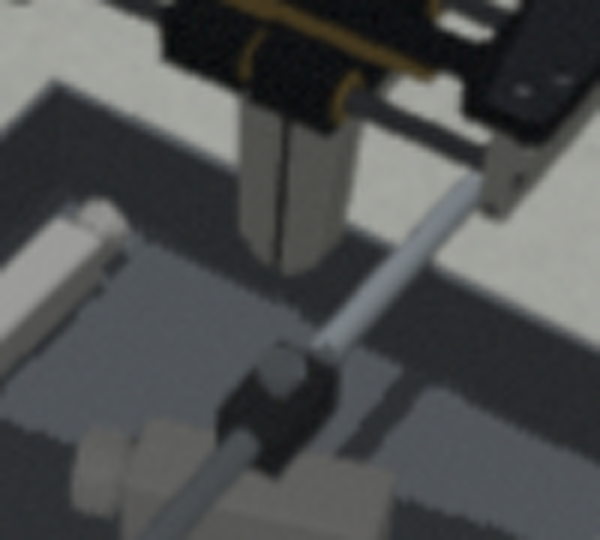

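>>> {"method": "apply_moves", "body": {"targets": [{"angular": [0,0,0],"travel": [0,0,-0.8],"fingers": 0},{"angular": [-1,0,0],"travel": [0,0,-1],"fingers": 0},{"angular": [-1,0,0],"travel": [0,0,-0.8],"fingers": 0},{"angular": [-1,0,0],"travel": [0,0,0],"fingers": 0},{"angular": [-1,0,0],"travel": [0,0,0],"fingers": 0}]}}

```text
t: 6.52
ee_pos: [579.6, 163.0, 168.9]
tool_rot: [[0.005, 0.937, 0.348], [1.0, -0.005, -0.001], [0.001, 0.348, -0.938]]
wrist_force: [1.2, 0.0, -1.1]
width: 0.4
grip_force: 0.0
```

>>> {"method": "apply_moves", "body": {"targets": [{"angular": [-1,0,0],"travel": [0,0,0],"fingers": 0},{"angular": [-1,0,0],"travel": [0,0,0],"fingers": 0},{"angular": [-1,0,0],"travel": [0,0,0],"fingers": 0},{"angular": [-1,0,0],"travel": [0,0,0],"fingers": 0},{"angular": [-1,0,0],"travel": [0,0,0],"fingers": 0}]}}

```text
t: 6.93
ee_pos: [580.3, 156.5, 167.2]
tool_rot: [[0.02, 0.776, 0.631], [1.0, -0.006, -0.024], [-0.015, 0.631, -0.776]]
wrist_force: [0.6, 0.2, 0.5]
width: 0.7
grip_force: 0.0
```

>>> {"method": "apply_moves", "body": {"targets": [{"angular": [0,0,0],"travel": [0,0,0],"fingers": 0},{"angular": [0,0,0],"travel": [0,0,0],"fingers": 0},{"angular": [0,0,0],"travel": [0,0,0],"fingers": 0}]}}

```text
t: 7.18
ee_pos: [581.7, 156.3, 168.1]
tool_rot: [[0.021, 0.777, 0.629], [1.0, -0.007, -0.025], [-0.015, 0.63, -0.777]]
wrist_force: [1.0, 0.4, -0.6]
width: 0.4
grip_force: 0.0
```

```bash
cat >> h.py <<'E'
def proj(c,p):
    T=np.linalg.inv(c["world_from_camera"]);return cv2.projectPoints(np.array(p,float).reshape(-1,3),cv2.Rodrigues(T[:3,:3])[0],T[:3,3],c["K"],np.array(c["D"]))[0].reshape(-1,2)
E
python3 - <<'E'
from h import *
a=capture("scene");b=capture("top");s=state();p=np.array(s["ee_pos"]);R=np.array(s["tool_rot"]);print(p,R[:,2],s["q"])
out=[]
for c in(a,b):
    q=proj(c,[p,p-19*R[:,2],p-84*R[:,2]]);u,v=q[0].astype(int);print(q,u-35,v-50)
    out.append(cv2.resize(np.ascontiguousarray(c["img"][v-50:v+50,u-35:u+30,::-1]),None,fx=6,fy=6,interpolation=cv2.INTER_CUBIC))
cv2.imwrite("pics/tip.png",np.hstack(out))
E
```

```text
[581.80712478 156.22501787 168.28318823] [ 0.62988191 -0.02537006 -0.77627645] [ 16.60623874  14.24761543 117.73960339 -48.93001249  15.72525045
  61.36095372]
[[358.20885084  89.85320058]
 [353.27713445  81.15921578]
 [335.74813596  50.27904739]] 323 39
[[214.77629365 206.78190582]
 [212.39567263 213.4344081 ]
 [203.51070386 238.37219689]] 179 156
```

View pics/tip.png

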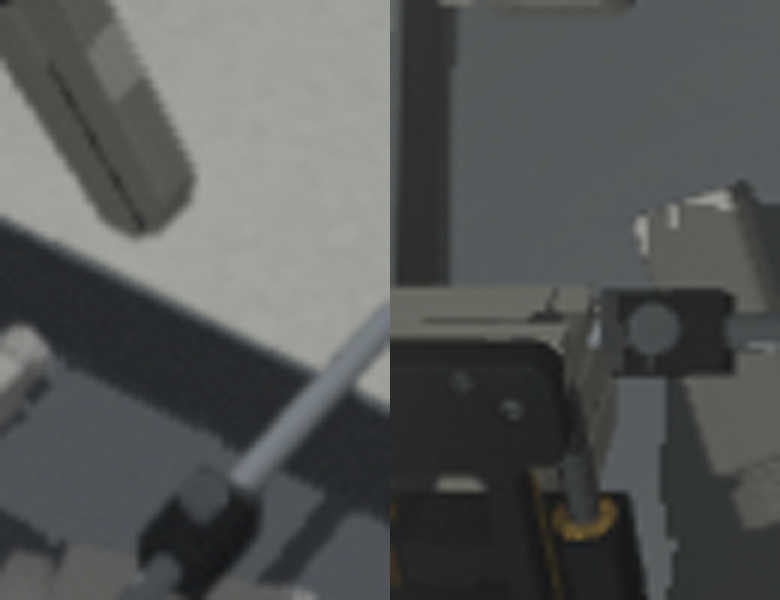

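```bash
python3 - <<'E'
from h import *
a=capture("scene");b=capture("top");s=state();print(s["ee_pos"],s["width"])
for uz in(150,168,180,190,200,210):print(uz,w(a,[(347.2,78.5)],uz),w(b,[(196,205),(212,204),(190,205)],uz))
cv2.imwrite("pics/tip2.png",cv2.resize(np.ascontiguousarray(b["img"][150:270,120:250,::-1]),None,fx=5,fy=5,interpolation=cv2.INTER_CUBIC))
E
```

```text
[581.68838798 156.15476717 168.21634342] 0.7743591512586149
150 [[537.9 188.2]] [[587.2 193.3]
 [588.1 165.4]
 [587.5 203.9]]
168 [[548.2 170.9]] [[585.7 188.2]
 [586.6 161. ]
 [586.  198.5]]
180 [[555.  159.4]] [[584.7 184.9]
 [585.6 158. ]
 [584.9 195. ]]
190 [[560.7 149.7]] [[583.8 182. ]
 [584.7 155.5]
 [584.1 192. ]]
200 [[566.4 140.1]] [[583.  179.2]
 [583.9 153. ]
 [583.3 189. ]]
210 [[572.1 130.5]] [[582.2 176.4]
 [583.  150.6]
 [582.4 186.1]]
```

View pics/tip2.png

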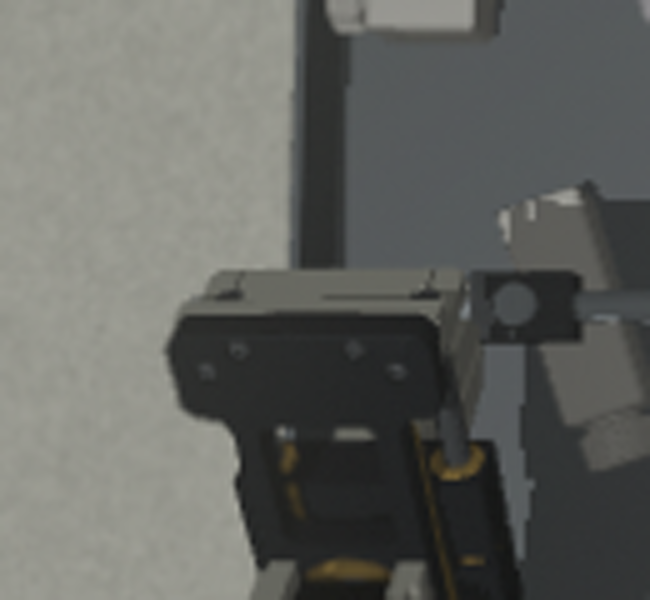

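>>> {"method": "apply_moves", "body": {"targets": [{"angular": [1,0,0],"travel": [0,0,0],"fingers": 1},{"angular": [1,0,0],"travel": [0,0,0],"fingers": 1},{"angular": [1,0,0],"travel": [0,0,0],"fingers": 1},{"angular": [1,0,0],"travel": [0,0,0],"fingers": 1},{"angular": [1,0,0],"travel": [0,0,0],"fingers": 1}]}}

```text
t: 7.8
ee_pos: [582.8, 153.1, 169.1]
tool_rot: [[0.029, 0.951, 0.307], [0.999, -0.021, -0.03], [-0.022, 0.308, -0.951]]
wrist_force: [-0.2, -0.5, -0.9]
width: 29.1
grip_force: 0.0
```

>>> {"method": "apply_moves", "body": {"targets": [{"angular": [1,0,0],"travel": [0,0,0],"fingers": 1},{"angular": [1,0,0],"travel": [0,0,0],"fingers": 1},{"angular": [0.8,0,0],"travel": [0,0,0],"fingers": 1},{"angular": [0,0,0],"travel": [0,0,0],"fingers": 1},{"angular": [0,0,0],"travel": [0,0,0],"fingers": 1}]}}

```text
t: 8.22
ee_pos: [583.4, 152.1, 167.9]
tool_rot: [[0.031, 0.997, 0.073], [0.999, -0.029, -0.027], [-0.025, 0.073, -0.997]]
wrist_force: [-0.3, 1.0, 0.2]
width: 62.4
grip_force: 0.0
```

```bash
python3 - <<'E'
from h import *
s=state();print(s["t"],s["ee_pos"],np.array(s["tool_rot"]).round(4),s["q"],s["width"])
E
```

```text
8.2167 [583.36927508 152.08739468 167.85113622] [[ 0.0314  0.9969  0.0727]
 [ 0.9992 -0.0295 -0.027 ]
 [-0.0248  0.0735 -0.997 ]] [11.38927435 24.77012309 90.78670875 -2.68496125 60.68840966 14.37300121] 62.38874056556757
```

```bash
cat >> h.py <<'E'
from scipy.spatial.transform import Rotation as Ro
def rel(p,R,p0=None,R0=None):
    s=state();p0=s["ee_pos"] if p0 is None else p0;R0=np.array(s["tool_rot"] if R0 is None else R0);R=np.array(R,float)
    a=np.degrees(Ro.from_matrix(R0.T@R).as_rotvec())/5;t=R0.T@(np.array(p)-p0)/25
    print("turn",a.round(2),"travel(tool now)",t.round(2),"travel(after turn)",(R.T@(np.array(p)-p0)/25).round(2))
E
python3 - <<'E'
from h import *
rel([581,162,67],np.array([[0,1,0],[1,0,0],[0,0,-1]]))
E
```

```text
turn [ 0.84  0.3  -0.35] travel(tool now) [ 0.49 -0.4   4.  ] travel(after turn) [ 0.4  -0.09  4.03]
```

>>> {"method": "apply_moves", "body": {"targets": [{"angular": [0.84,0.3,-0.35],"travel": [0,0,0],"fingers": 1},{"angular": [0,0,0],"travel": [0.4,-0.09,1],"fingers": 1},{"angular": [0,0,0],"travel": [0,0,1],"fingers": 1},{"angular": [0,0,0],"travel": [0,0,1],"fingers": 1},{"angular": [0,0,0],"travel": [0,0,0.9],"fingers": 1}]}}

```text
t: 8.63
ee_pos: [579.5, 162.2, 69.5]
tool_rot: [[-0.001, 1.0, 0.0], [1.0, 0.001, -0.0], [-0.0, 0.0, -1.0]]
wrist_force: [0.2, 0.9, -1.0]
width: 91.6
grip_force: 0.0
```

>>> {"method": "apply_moves", "body": {"targets": [{"angular": [0,0,0],"travel": [0,0,0.5],"fingers": 1},{"angular": [0,0,0],"travel": [0,0,0.4],"fingers": 1},{"angular": [0,0,0],"travel": [0,0,0.2],"fingers": 1},{"angular": [0,0,0],"travel": [0,0,0.2],"fingers": 1},{"angular": [0,0,0],"travel": [0,0,0],"fingers": 1}]}}

```text
t: 9.05
ee_pos: [580.6, 162.0, 38.3]
tool_rot: [[-0.0, 1.0, -0.001], [1.0, 0.0, -0.0], [-0.0, -0.001, -1.0]]
wrist_force: [-0.2, -0.2, 1.2]
width: 92.8
grip_force: 0.0
```

>>> {"method": "apply_moves", "body": {"targets": [{"angular": [0,0,0],"travel": [0,0,0.2],"fingers": 1},{"angular": [0,0,0],"travel": [0,0,0],"fingers": 1},{"angular": [0,0,0],"travel": [0,0,0],"fingers": 1}]}}

```text
t: 9.3
ee_pos: [580.7, 162.0, 33.6]
tool_rot: [[0.0, 1.0, -0.001], [1.0, -0.0, -0.0], [-0.0, -0.001, -1.0]]
wrist_force: [0.4, 0.4, 0.0]
width: 92.8
grip_force: 0.0
```

```bash
python3 - <<'E'
from h import *
c=capture("scene");s=state();p=np.array(s["ee_pos"]);print(p,s["wrist_force"])
print(((proj(c,[p,p+[46,0,0],p-[46,0,0],p+[46,0,25],p+[-46,0,25]])-[290,60])*5.5).round())
i=c["img"][60:160,290:420,::-1];cv2.imwrite("pics/s3.png",cv2.resize(i,None,fx=5.5,fy=5.5,interpolation=cv2.INTER_CUBIC))
E
```

```text
[580.75579241 161.97590764  33.69520072] [ 0.13746931  0.54949555 -0.0939848 ]
[[360. 420.]
 [465. 472.]
 [258. 369.]
 [471. 427.]
 [260. 323.]]
```

View pics/s3.png

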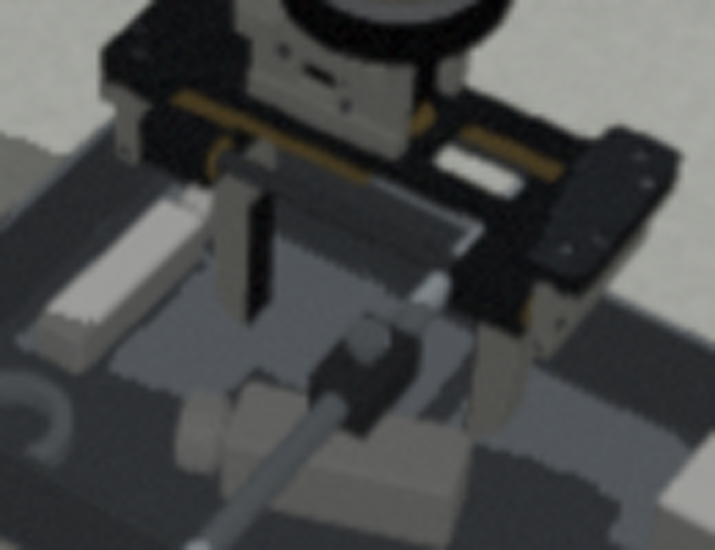

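>>> {"method": "apply_moves", "body": {"targets": [{"angular": [0,0,0],"travel": [0,0,0.28],"fingers": 0.3},{"angular": [0,0,0],"travel": [0,0,0],"fingers": 0},{"angular": [0,0,0],"travel": [0,0,0],"fingers": 0},{"angular": [0,0,0],"travel": [0,0,0],"fingers": 0},{"angular": [0,0,0],"travel": [0,0,0],"fingers": 0}], "newtons": 30}}

```text
t: 9.77
ee_pos: [580.6, 161.9, 26.4]
tool_rot: [[-0.0, 1.0, -0.001], [1.0, 0.0, -0.001], [-0.001, -0.001, -1.0]]
wrist_force: [-0.1, -1.0, -0.3]
width: 64.1
grip_force: 0.0
```

>>> {"method": "apply_moves", "body": {"targets": [{"angular": [0,0,0],"travel": [0,0,0],"fingers": 0},{"angular": [0,0,0],"travel": [0,0,0],"fingers": 0},{"angular": [0,0,0],"travel": [0,0,0],"fingers": 0},{"angular": [0,0,0],"travel": [0,0,0],"fingers": 0},{"angular": [0,0,0],"travel": [0,0,0],"fingers": 0}]}}

```text
t: 10.18
ee_pos: [580.5, 161.9, 26.4]
tool_rot: [[-0.0, 1.0, -0.001], [1.0, 0.0, -0.001], [-0.001, -0.001, -1.0]]
wrist_force: [0.4, 0.4, -0.3]
width: 30.6
grip_force: 0.0
```

>>> {"method": "apply_moves", "body": {"targets": [{"angular": [0,0,0],"travel": [0,0,0],"fingers": 0},{"angular": [0,0,0],"travel": [0,0,0],"fingers": 0}]}}

```text
t: 10.35
ee_pos: [580.5, 161.9, 26.4]
tool_rot: [[0.0, 1.0, -0.001], [1.0, -0.0, -0.001], [-0.001, -0.001, -1.0]]
wrist_force: [1.0, 0.1, 0.7]
width: 25.6
grip_force: 30.0
```

>>> {"method": "apply_moves", "body": {"targets": [{"angular": [0,0,0],"travel": [0,0,-0.2],"fingers": 0},{"angular": [0,0,0],"travel": [0,0,-0.5],"fingers": 0},{"angular": [0,0,0],"travel": [0,0,-0.7],"fingers": 0},{"angular": [0,0,0],"travel": [0,0,-0.6],"fingers": 0},{"angular": [0,0,0],"travel": [0,0,-0.4],"fingers": 0}]}}

```text
t: 10.77
ee_pos: [581.2, 162.1, 88.7]
tool_rot: [[-0.0, 1.0, 0.001], [1.0, 0.0, -0.0], [-0.0, 0.001, -1.0]]
wrist_force: [0.3, 0.7, -2.6]
width: 25.8
grip_force: 30.0
```

>>> {"method": "apply_moves", "body": {"targets": [{"angular": [0,0,0],"travel": [0,-0.3,0],"fingers": 0},{"angular": [0,0,0],"travel": [0,-0.6,0],"fingers": 0},{"angular": [0,0,0],"travel": [0,-0.9,0],"fingers": 0},{"angular": [0,0,0],"travel": [0,-1,0],"fingers": 0},{"angular": [0,0,0],"travel": [0,-1,0],"fingers": 0}]}}

```text
t: 11.18
ee_pos: [483.5, 161.7, 85.8]
tool_rot: [[0.0, 1.0, -0.002], [1.0, -0.0, -0.001], [-0.001, -0.002, -1.0]]
wrist_force: [0.7, 0.5, -2.7]
width: 25.7
grip_force: 30.0
```

>>> {"method": "apply_moves", "body": {"targets": [{"angular": [0,0,0],"travel": [0,-1,0],"fingers": 0},{"angular": [0,0,0],"travel": [0,-1,0],"fingers": 0},{"angular": [0,0,0],"travel": [0,-1,0],"fingers": 0},{"angular": [0,0,0],"travel": [0,-1,0],"fingers": 0},{"angular": [0,0,0],"travel": [0,-1,0],"fingers": 0}]}}

```text
t: 11.6
ee_pos: [358.4, 161.6, 86.2]
tool_rot: [[-0.0, 1.0, -0.002], [1.0, 0.0, -0.001], [-0.001, -0.002, -1.0]]
wrist_force: [0.9, 0.0, -3.1]
width: 25.7
grip_force: 30.0
```

>>> {"method": "apply_moves", "body": {"targets": [{"angular": [0,0,0],"travel": [0,-0.8,0],"fingers": 0},{"angular": [0,0,0],"travel": [0,-0.6,0],"fingers": 0},{"angular": [0,0,0],"travel": [0,0,0],"fingers": 0},{"angular": [0,0,0],"travel": [0,0,0],"fingers": 0}]}}

```text
t: 11.93
ee_pos: [325.1, 161.9, 86.6]
tool_rot: [[-0.001, 1.0, -0.001], [1.0, 0.001, -0.001], [-0.001, -0.001, -1.0]]
wrist_force: [0.4, 0.2, -2.5]
width: 25.9
grip_force: 30.0
```

>>> {"method": "apply_moves", "body": {"targets": [{"angular": [0,0,0],"travel": [0,0,0.7],"fingers": 0},{"angular": [0,0,0],"travel": [0,0,1],"fingers": 0},{"angular": [0,0,0],"travel": [0,0,1],"fingers": 0},{"angular": [0,0,0],"travel": [0,0,0.8],"fingers": 0},{"angular": [0,0,0],"travel": [0,0,0.4],"fingers": 0}]}}

```text
t: 12.35
ee_pos: [325.4, 161.6, -12.9]
tool_rot: [[0.0, 1.0, -0.003], [1.0, -0.0, -0.001], [-0.001, -0.003, -1.0]]
wrist_force: [0.4, 0.2, -3.2]
width: 25.8
grip_force: 30.0
```

>>> {"method": "apply_moves", "body": {"targets": [{"angular": [0,0,0],"travel": [0,0,0.2],"fingers": 0},{"angular": [0,0,0],"travel": [0,0,0.1],"fingers": 0},{"angular": [0,0,0],"travel": [0,0,0],"fingers": 0},{"angular": [0,0,0],"travel": [0,0,0],"fingers": 0}]}}

```text
t: 12.68
ee_pos: [326.1, 162.0, -17.9]
tool_rot: [[0.0, 1.0, -0.0], [1.0, -0.0, -0.0], [-0.0, -0.0, -1.0]]
wrist_force: [1.3, -0.3, -2.0]
width: 25.9
grip_force: 30.0
```

>>> {"method": "apply_moves", "body": {"targets": [{"angular": [0,0,0],"travel": [0,0,0.06],"fingers": 0},{"angular": [0,0,0],"travel": [0,0,0],"fingers": 0}]}}

```text
t: 12.85
ee_pos: [325.9, 162.0, -19.5]
tool_rot: [[-0.0, 1.0, -0.0], [1.0, 0.0, -0.0], [-0.0, -0.0, -1.0]]
wrist_force: [0.4, -1.0, -2.7]
width: 25.8
grip_force: 30.0
```

>>> {"method": "apply_moves", "body": {"targets": [{"angular": [0,0,0],"travel": [0,0,0.04],"fingers": 0},{"angular": [0,0,0],"travel": [0,0,0],"fingers": 0}]}}

```text
t: 13.02
ee_pos: [325.6, 162.0, -20.7]
tool_rot: [[-0.0, 1.0, -0.001], [1.0, 0.0, -0.0], [-0.0, -0.001, -1.0]]
wrist_force: [-0.5, 0.3, -2.0]
width: 25.6
grip_force: 30.0
```

>>> {"method": "apply_moves", "body": {"targets": [{"angular": [0,0,0],"travel": [0,0,0.04],"fingers": 0},{"angular": [0,0,0],"travel": [0,0,0],"fingers": 0}]}}

```text
t: 13.18
ee_pos: [325.6, 162.0, -21.6]
tool_rot: [[-0.0, 1.0, -0.001], [1.0, 0.0, -0.0], [-0.0, -0.001, -1.0]]
wrist_force: [-1.5, 0.1, 5.7]
width: 25.3
grip_force: 30.0
```

>>> {"method": "apply_moves", "body": {"targets": [{"angular": [0,0,0],"travel": [0,0,-0.02],"fingers": 0.6},{"angular": [0,0,0],"travel": [0,0,0],"fingers": 0.6},{"angular": [0,0,0],"travel": [0,0,0],"fingers": 0.6},{"angular": [0,0,0],"travel": [0,0,0],"fingers": 0.6},{"angular": [0,0,0],"travel": [0,0,0],"fingers": 0.6}]}}

```text
t: 13.6
ee_pos: [325.5, 161.9, -21.4]
tool_rot: [[0.0, 1.0, -0.001], [1.0, -0.0, -0.001], [-0.001, -0.001, -1.0]]
wrist_force: [0.1, 0.6, 0.1]
width: 53.5
grip_force: 0.0
```

>>> {"method": "apply_moves", "body": {"targets": [{"angular": [0,0,0],"travel": [0,0,-0.4],"fingers": 0.6},{"angular": [0,0,0],"travel": [0,0,-0.9],"fingers": 0.6},{"angular": [0,0,0],"travel": [0,0,-1],"fingers": 0.6},{"angular": [0,0,0],"travel": [0,0,-1],"fingers": 0.6},{"angular": [0,0,0],"travel": [0,0,-1],"fingers": 0.6}]}}

```text
t: 14.02
ee_pos: [325.3, 161.8, 87.3]
tool_rot: [[-0.0, 1.0, -0.002], [1.0, 0.0, -0.001], [-0.001, -0.002, -1.0]]
wrist_force: [0.8, 0.2, -0.0]
width: 56.0
grip_force: 0.0
```

>>> {"method": "apply_moves", "body": {"targets": [{"angular": [0,0,0],"travel": [0,0,-1],"fingers": 0.6},{"angular": [0,0,0],"travel": [0,0,-1],"fingers": 0.6},{"angular": [0,0,0],"travel": [0,0,-0.7],"fingers": 0.6},{"angular": [0,0,0],"travel": [0,0,0],"fingers": 0.6},{"angular": [0,0,0],"travel": [0,0,0],"fingers": 0.6}]}}

```text
t: 14.43
ee_pos: [325.9, 162.1, 153.8]
tool_rot: [[-0.0, 1.0, 0.0], [1.0, 0.0, -0.0], [-0.0, 0.0, -1.0]]
wrist_force: [-0.3, 0.2, -0.2]
width: 55.7
grip_force: 0.0
```

```bash
cat > fk.py <<'E'
import numpy as np
from scipy.spatial.transform import Rotation as Ro
from scipy.optimize import least_squares
def fk(q,P):
    h,a1,L2,L3,Lt,d,e=P
    f=lambda s,v:Ro.from_euler(s,v,degrees=True)
    A=f('z',q[0]);B=A*f('y',q[1]);C=A*f('y',q[1]+q[2]);W=C*f('z',q[3])*f('y',q[4])*f('z',q[5])
    p=np.array([0,0,h])+A.apply([a1,d,0])+B.apply([0,0,L2])+C.apply([e,0,L3])+W.apply([0,0,Lt])
    return p,W.as_matrix()
E
python3 - <<'E'
from h import *; from fk import *
s=state();print(s["t"],s["ee_pos"],s["q"])
D=[([64.824,20.094,94.641,0,65.266,-4.847],[191.04,515.74,187.533]),([11.225,31.02,90.878,0,58.18,11.555],[580.34,162.58,101.77]),
([16.606,14.248,117.740,-48.930,15.725,61.361],[581.8,156.2,168.28]),([11.389,24.770,90.787,-2.685,60.688,14.373],[583.37,152.09,167.85]),(s["q"],s["ee_pos"])]
r=least_squares(lambda P:np.concatenate([fk(q,P)[0]-p for q,p in D])/.5,[180,50,600,500,300,46,0])
print(r.x.round(1),(r.fun*.5).round(2))
for q,p in D[2:4]:print(fk(q,r.x)[1].round(3))
print(np.round(s["tool_rot"],3),fk(s["q"],r.x)[1].round(3))
a=capture("top")
for n in("rod","bottle"):
    o=outline_of("top",n)
    for k in o[:1]:
        m=k["pixels"].astype(np.uint8);c=max(cv2.findContours(m,0,2)[0],key=cv2.contourArea);b=cv2.minAreaRect(c)
        print(n,k["confidence"],b,w(a,cv2.boxPoints(b),13 if n=="rod" else 37).tolist(),w(a,[b[0]],13 if n=="rod" else 37))
cv2.imwrite("pics/t5.png",a["img"][:,:,::-1])
E
```

```text
14.4333 [325.90399343 162.08227081 153.79030539] [ 1.91093003e+01  2.86386138e+00  1.21879073e+02 -9.20848585e-03
  5.52373217e+01  1.91134192e+01]
[258.8  -0.  487.3 437.8 308.7  46.5  40.7] [ 0.01  0.   -0.   -0.01 -0.   -0.01 -0.    0.02  0.    0.   -0.01  0.
 -0.   -0.    0.  ]
[[-0.776  0.022  0.63 ]
 [ 0.007  1.    -0.025]
 [-0.63  -0.015 -0.776]]
[[-0.997  0.031  0.073]
 [ 0.029  0.999 -0.027]
 [-0.073 -0.025 -0.997]]
[[-0.  1.  0.]
 [ 1.  0. -0.]
 [-0.  0. -1.]] [[-1. -0.  0.]
 [-0.  1. -0.]
 [-0. -0. -1.]]
bottle 0.58 ((236.9000244140625, 215.6999969482422), (56.288536071777344, 20.23857307434082), 71.56504821777344) [[620.6, 180.5], [632.1, 142.4], [527.2, 109.0], [515.7, 146.6]] [[573.6 144.4]]
```

```bash
python3 - <<'E'
import cv2
i=cv2.imread("pics/t5.png")[175:255,205:275]
cv2.imwrite("pics/c5.png",cv2.resize(i,None,fx=7,fy=7,interpolation=cv2.INTER_CUBIC))
E
```

```text
(no output)
```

View pics/c5.png

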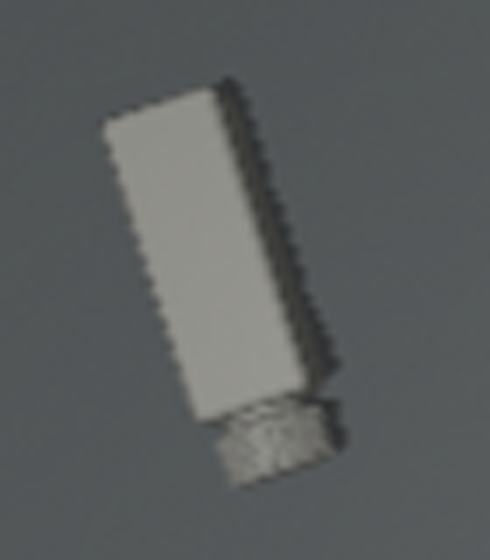

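```bash
cat >> fk.py <<'E'
P=[258.8,0,487.3,437.8,308.7,46.5,40.7]
LO=np.array([-157.81,-45,.68,-89.99,4.06,-164.3]);HI=np.array([157.81,120.19,151.7,269.99,180,164.3])
def tool(q):
    p,W=fk(q,P);return p,np.c_[W[:,1],-W[:,0],W[:,2]]
def ik(p,R,q0):
    def f(q):
        a,B=tool(q);return np.r_[a-p,300*Ro.from_matrix(B.T@R).as_rotvec()]
    r=least_squares(f,np.clip(q0,LO+.01,HI-.01),bounds=(LO,HI),max_nfev=60)
    return (r.x,np.abs(r.fun).max())
def grip(C,d,n,phi,sg,back):   # bottle origin C -> tcp pose
    d=np.array(d,float);n=np.array(n,float)
    z=-np.cos(phi)*n-np.sin(phi)*d;y=sg*np.cross(d,n);x=np.cross(y,z)
    return C+z*back,np.c_[x,y,z]
E
python3 - <<'E'
from h import *; from fk import *
T=np.load if 0 else None
c=capture("top")
k=np.array([(104,126),(211,88),(305,384),(200,420)])/7+[205,175]-[.43,.43]
W_=w(c,k,39);print(W_.tolist())
e=lambda i,j:np.hypot(*(W_[i]-W_[j])).round(1);print(e(0,1),e(1,2),e(2,3),e(3,0))
b=(W_[0]+W_[1])/2;f=(W_[2]+W_[3])/2;d=(f-b)/np.linalg.norm(f-b);C=W_.mean(0);print("C",C,"d",d,np.degrees(np.arctan2(d[1],d[0])))
np.save("bot.npy",np.r_[C,d])
d3=np.r_[d,0];up=np.array([0,0,1.])
rng=np.random.default_rng(0)
def sols(p,R):
    S=[]
    for _ in range(14):
        q,e=ik(p,R,np.r_[np.degrees(np.arctan2(p[1],p[0]))+rng.uniform(-25,25),rng.uniform(0,60),rng.uniform(60,130),rng.uniform(-80,260),rng.uniform(10,110),rng.uniform(-150,150)])
        if e<.5 and not any(np.abs(q-s).max()<2 for s in S):S.append(q)
    return S
for ph in(15,25):
  for sg in(1,-1):
    p,R=grip(np.r_[C,26],d3,up,np.radians(ph),sg,37)
    print("GRASP",ph,sg,[s.round().astype(int).tolist() for s in sols(p,R)])
    for psi in range(0,360,30):
        n=np.array([np.cos(np.radians(psi)),np.sin(np.radians(psi)),0])
        p,R=grip(np.array([585,-204,121.]),up,n,np.radians(ph),sg,37)
        S=sols(p,R)
        if S:print("  tool from",psi,[s.round().astype(int).tolist() for s in S])
E
```

```text
[[619.6, 178.0], [629.4, 147.7], [546.4, 122.5], [537.1, 151.9]]
31.8 86.7 30.8 86.5
C [583.125 150.025] d [-0.95516549 -0.29607244] -162.7781430489996
GRASP 15 1 [[9, 36, 105, 5, 24, -103]]
  tool from 0 [[-17, 76, 34, -26, 142, -116]]
  tool from 30 [[-8, 68, 51, -45, 122, -130]]
  tool from 60 [[-2, 59, 73, -60, 100, -132]]
  tool from 90 [[1, 50, 96, -80, 78, -125]]
  tool from 120 [[-3, 43, 116, 244, 65, -109]]
  tool from 150 [[-19, 41, 128, 192, 64, -92]]
  tool from 180 [[-39, 41, 126, 138, 65, -81]]
  tool from 210 [[-49, 45, 111, 94, 72, -64]]
  tool from 240 [[-48, 52, 90, 67, 89, -54]]
  tool from 270 [[-42, 61, 67, 50, 111, -51]]
  tool from 300 [[-34, 71, 46, 34, 132, -58]]
  tool from 330 [[-25, 77, 31, 8, 146, -82]]
GRASP 15 -1 [[9, 36, 105, 5, 24, 77]]
  tool from 0 [[-17, 76, 34, -26, 142, 64]]
  tool from 30 [[-8, 68, 51, -45, 122, 50]]
  tool from 60 [[-2, 59, 73, -60, 100, 48]]
  tool from 90 [[1, 50, 96, -80, 78, 55]]
  tool from 120 [[-3, 43, 116, 244, 65, 71]]
  tool from 150 [[-19, 41, 128, 192, 64, 88]]
  tool from 180 [[-39, 41, 126, 138, 65, 99]]
  tool fr
[... 684 characters left out ...]
70 [[-41, 57, 69, 45, 103, -51]]
  tool from 300 [[-34, 65, 50, 29, 123, -61]]
  tool from 330 [[-25, 71, 38, 6, 136, -84]]
GRASP 25 -1 [[8, 35, 112, 23, 10, 59]]
  tool from 0 [[-17, 70, 40, -21, 132, 69]]
  tool from 30 [[-9, 63, 55, -39, 115, 52]]
  tool from 60 [[-3, 54, 75, -54, 93, 46]]
  tool from 90 [[0, 45, 97, -74, 70, 49]]
  tool from 120 [[-5, 38, 115, 250, 52, 62]]
  tool from 150 [[-19, 34, 127, 193, 46, 85]]
  tool from 180 [[-38, 35, 125, 133, 50, 106]]
  tool from 210 [[-47, 39, 111, 88, 62, 123]]
  tool from 240 [[-46, 47, 91, 61, 82, 130]]
  tool from 270 [[-41, 57, 69, 45, 103, 129]]
  tool from 300 [[-34, 65, 50, 29, 123, 119]]
  tool from 330 [[-25, 71, 38, 6, 136, 96]]
```

```bash
cat > plan.py <<'E'
from h import *; from fk import *
B=np.load("bot.npy");C=B[:2];d3=np.r_[B[2:],0];up=np.array([0,0,1.]);PH=np.radians(15);SG=-1
G=lambda z:grip(np.r_[C,z],d3,up,PH,SG,37)
def F(psi,h,c=(585,-204)):
    n=np.array([np.cos(np.radians(psi)),np.sin(np.radians(psi)),0]);return grip(np.r_[c,h]+4*n,up,n,PH,SG,37)
E
python3 - <<'E'
from plan import *
p,R=G(26+120);print("pre",p.round(1),R.round(3).tolist());rel(p,R)
for psi in(45,60,75,225,240,255):
    p1,R1=F(psi,200);rv=Ro.from_matrix(R.T@R1).as_rotvec(degrees=True)
    q,e=ik(p,R,[9,30,95,5,35,77]);tr=[q];E=[e]
    for t in np.linspace(0,1,41)[1:]:
        q,e=ik(p+(p1-p)*t,R@Ro.from_rotvec(rv*t,degrees=True).as_matrix(),tr[-1]);tr.append(q);E.append(e)
    tr=np.array(tr);print(psi,rv.round(1),np.linalg.norm(rv).round(),"err",max(E).round(1),"maxstep",np.abs(np.diff(tr,axis=0)).max(0).round(1),"j5min",tr[:,4].min().round(),tr[0].round(),tr[-1].round())
E
```

```text
pre [592.3 152.9 110.3] [[0.923, 0.296, 0.247], [0.286, -0.955, 0.077], [0.259, -0.0, -0.966]]
turn [-1.93  2.62 14.47] travel(tool now) [-0.35 10.7   1.66] travel(after turn) [9.32 3.51 4.25]
45 [-15.4 -88.1 -26.7] 93.0 err 0.0 maxstep [0.6 1.  1.5 2.1 3.2 1.2] j5min 39.0 [  9.  25. 102.   3.  39.  79.] [ -5.  57.  62. -54. 115.  43.]
60 [-23.7 -85.4 -41. ] 98.0 err 0.0 maxstep [0.5 0.8 1.4 2.1 3.1 1.1] j5min 39.0 [  9.  25. 102.   3.  39.  79.] [ -2.  52.  73. -61. 103.  43.]
75 [-31.8 -81.6 -55.1] 103.0 err 0.0 maxstep [0.5 0.7 1.3 2.3 2.9 1.1] j5min 39.0 [  9.  25. 102.   3.  39.  79.] [  1.  47.  85. -69.  91.  44.]
225 [ 79.  -27.6 136.9] 160.0 err 0.0 maxstep [2.  0.6 0.7 3.5 1.9 2.4] j5min 39.0 [  9.  25. 102.   3.  39.  79.] [-49.  40. 101.  77.  81. 130.]
240 [ 72.3 -40.1 125.3] 150.0 err 0.0 maxstep [1.8 0.7 0.8 3.1 2.2 2.4] j5min 39.0 [  9.  25. 102.   3.  39.  79.] [-48.  45.  90.  67.  92. 133.]
255 [ 65.2 -50.9 113. ] 140.0 err 0.0 maxstep [1.7 0.9 1.  2.7 2.4 2.4] j5min 39.0 [  9.  25. 102.   3.  39.  79.] [-46.  50.  78.  59. 103. 134.]
```

>>> {"method": "apply_moves", "body": {"targets": [{"angular": [0,0,0],"travel": [0,0.97,0.15],"fingers": 0.8},{"angular": [0,0,0],"travel": [0,0.97,0.15],"fingers": 0.8},{"angular": [0,0,0],"travel": [0,0.97,0.15],"fingers": 0.8},{"angular": [0,0,0],"travel": [0,0.97,0.15],"fingers": 0.8},{"angular": [0,0,0],"travel": [0,0.97,0.15],"fingers": 0.8}]}}

```text
t: 15.05
ee_pos: [447.6, 161.8, 133.3]
tool_rot: [[0.0, 1.0, -0.003], [1.0, -0.0, -0.001], [-0.001, -0.003, -1.0]]
wrist_force: [-0.0, 0.5, 0.2]
width: 74.1
grip_force: 0.0
```

>>> {"method": "apply_moves", "body": {"targets": [{"angular": [0,0,0],"travel": [-0.07,0.97,0.15],"fingers": 0.8},{"angular": [0,0,0],"travel": [-0.07,0.97,0.15],"fingers": 0.8},{"angular": [0,0,0],"travel": [-0.07,0.97,0.15],"fingers": 0.8},{"angular": [0,0,0],"travel": [-0.07,0.97,0.15],"fingers": 0.8},{"angular": [0,0,0],"travel": [-0.07,0.97,0.15],"fingers": 0.8}]}}

```text
t: 15.47
ee_pos: [568.7, 152.9, 114.1]
tool_rot: [[0.0, 1.0, -0.003], [1.0, -0.0, -0.001], [-0.001, -0.003, -1.0]]
wrist_force: [0.2, 0.5, 0.5]
width: 74.4
grip_force: 0.0
```

>>> {"method": "apply_moves", "body": {"targets": [{"angular": [-0.129,0.175,0.965],"travel": [0,0.97,0.15],"fingers": 0.8},{"angular": [-0.129,0.175,0.965],"travel": [0,0,0],"fingers": 0.8},{"angular": [-0.129,0.175,0.965],"travel": [0,0,0],"fingers": 0.8},{"angular": [-0.129,0.175,0.965],"travel": [0,0,0],"fingers": 0.8},{"angular": [-0.129,0.175,0.965],"travel": [0,0,0],"fingers": 0.8}]}}

```text
t: 15.88
ee_pos: [591.8, 153.0, 110.4]
tool_rot: [[0.41, 0.909, 0.068], [0.908, -0.414, 0.062], [0.084, 0.036, -0.996]]
wrist_force: [0.2, 0.3, 0.8]
width: 74.6
grip_force: 0.0
```

>>> {"method": "apply_moves", "body": {"targets": [{"angular": [-0.129,0.175,0.965],"travel": [0,0,0],"fingers": 0.8},{"angular": [-0.129,0.175,0.965],"travel": [0,0,0],"fingers": 0.8},{"angular": [-0.129,0.175,0.965],"travel": [0,0,0],"fingers": 0.8},{"angular": [-0.129,0.175,0.965],"travel": [0,0,0],"fingers": 0.8},{"angular": [-0.129,0.175,0.965],"travel": [0,0,0],"fingers": 0.8}]}}

```text
t: 16.3
ee_pos: [591.8, 153.0, 110.6]
tool_rot: [[0.737, 0.658, 0.157], [0.653, -0.752, 0.089], [0.177, 0.037, -0.984]]
wrist_force: [0.2, -0.6, 0.6]
width: 74.5
grip_force: 0.0
```

>>> {"method": "apply_moves", "body": {"targets": [{"angular": [-0.129,0.175,0.965],"travel": [0,0,0],"fingers": 0.8},{"angular": [-0.129,0.175,0.965],"travel": [0,0,0],"fingers": 0.8},{"angular": [-0.129,0.175,0.965],"travel": [0,0,0],"fingers": 0.8},{"angular": [-0.129,0.175,0.965],"travel": [0,0,0],"fingers": 0.8},{"angular": [-0.129,0.175,0.965],"travel": [0,0,0],"fingers": 0.8}]}}

```text
t: 16.72
ee_pos: [591.8, 153.0, 110.6]
tool_rot: [[0.924, 0.291, 0.249], [0.281, -0.957, 0.077], [0.26, -0.001, -0.966]]
wrist_force: [-0.5, 0.4, 0.2]
width: 74.1
grip_force: 0.0
```

>>> {"method": "apply_moves", "body": {"targets": [{"angular": [0,0,0],"travel": [0,0,0],"fingers": 0.8},{"angular": [0,0,0],"travel": [0,0,0],"fingers": 0.8}]}}

```text
t: 16.88
ee_pos: [591.8, 153.2, 111.1]
tool_rot: [[0.922, 0.298, 0.248], [0.288, -0.955, 0.077], [0.26, 0.0, -0.966]]
wrist_force: [-0.2, -0.8, -0.2]
width: 74.4
grip_force: 0.0
```

```bash
python3 - <<'E'
from plan import *
rel(*G(146));rel(*G(26));print(state()["q"])
E
```

```text
turn [-0.   -0.01  0.02] travel(tool now) [0.   0.02 0.04] travel(after turn) [0.   0.02 0.04]
turn [-0.   -0.01  0.02] travel(tool now) [-1.24  0.02  4.67] travel(after turn) [-1.24  0.02  4.67]
[  9.08124701  24.43501858 102.07164107   3.39275679  38.63621292
  79.37506833]
```

>>> {"method": "apply_moves", "body": {"targets": [{"angular": [0,0,0],"travel": [-0.24,0,0.9],"fingers": 0.8},{"angular": [0,0,0],"travel": [-0.24,0,0.9],"fingers": 0.8},{"angular": [0,0,0],"travel": [-0.24,0,0.9],"fingers": 0.8},{"angular": [0,0,0],"travel": [-0.24,0,0.9],"fingers": 0.8},{"angular": [0,0,0],"travel": [-0.14,0.02,0.53],"fingers": 0.8}]}}

```text
t: 17.3
ee_pos: [591.8, 152.6, 2.3]
tool_rot: [[0.922, 0.298, 0.247], [0.288, -0.955, 0.077], [0.258, 0.0, -0.966]]
wrist_force: [-0.1, -0.7, -0.4]
width: 74.6
grip_force: 0.0
```

>>> {"method": "apply_moves", "body": {"targets": [{"angular": [0,0,0],"travel": [-0.07,0,0.28],"fingers": 0.8},{"angular": [0,0,0],"travel": [-0.04,0,0.16],"fingers": 0.8},{"angular": [0,0,0],"travel": [0,0,0],"fingers": 0.8}]}}

```text
t: 17.55
ee_pos: [593.1, 152.9, -6.6]
tool_rot: [[0.922, 0.296, 0.249], [0.286, -0.955, 0.077], [0.261, 0.0, -0.965]]
wrist_force: [-0.4, -0.4, -0.1]
width: 74.1
grip_force: 0.0
```

>>> {"method": "apply_moves", "body": {"targets": [{"angular": [0,0,0],"travel": [-0.03,0,0.1],"fingers": 0.6},{"angular": [0,0,0],"travel": [0,0,0],"fingers": 0},{"angular": [0,0,0],"travel": [0,0,0],"fingers": 0},{"angular": [0,0,0],"travel": [0,0,0],"fingers": 0},{"angular": [0,0,0],"travel": [0,0,0],"fingers": 0}], "newtons": 30}}

```text
t: 17.97
ee_pos: [593.3, 153.0, -8.3]
tool_rot: [[0.922, 0.295, 0.251], [0.285, -0.955, 0.077], [0.262, 0.0, -0.965]]
wrist_force: [0.1, -1.7, -0.0]
width: 45.7
grip_force: 0.0
```

>>> {"method": "apply_moves", "body": {"targets": [{"angular": [0,0,0],"travel": [0,0,0],"fingers": 0},{"angular": [0,0,0],"travel": [0,0,0],"fingers": 0},{"angular": [0,0,0],"travel": [0,0,0],"fingers": 0},{"angular": [0,0,0],"travel": [0,0,0],"fingers": 0},{"angular": [0,0,0],"travel": [0,0,0],"fingers": 0}]}}

```text
t: 18.38
ee_pos: [593.2, 152.9, -8.5]
tool_rot: [[0.922, 0.295, 0.25], [0.285, -0.955, 0.077], [0.262, 0.0, -0.965]]
wrist_force: [-1.4, -0.6, 5.0]
width: 33.6
grip_force: 30.0
```

```bash
python3 - <<'E'
from plan import *
rel(*G(26));s=state();print(s["ee_pos"],s["width"],s["grip_force"],s["wrist_force"])
E
```

```text
turn [ 0.   -0.04 -0.01] travel(tool now) [-0.05 -0.01  0.04] travel(after turn) [-0.05 -0.01  0.04]
[593.20883443 152.93953916  -8.51365422] 33.5935648020193 30.000793933868408 [-1.43965717 -0.58185845  4.97710573]
```

```bash
cat >> plan.py <<'E'
import os
if os.path.exists("grasp.npz"):
    g=np.load("grasp.npz");TB=g["t"];RB=g["R"]   # bottle origin and axes (d,.,n) in tool frame
def F2(psi,h,c=(585,-204)):  # h: base height
    n=np.array([np.cos(np.radians(psi)),np.sin(np.radians(psi)),0]);M=np.c_[up,np.cross(n,up),n];R=M@RB.T
    return np.r_[c,h+45]-R@TB,R
E
python3 - <<'E'
from plan import *
s=state();R=np.array(s["tool_rot"]);t=R.T@(np.r_[C,22]-s["ee_pos"]);print(t);t[1]=0
M=np.c_[d3,np.cross(up,d3),up];Rb=R.T@M
a=Rb[:,0].copy();print(a);y=np.array([0,np.sign(Rb[1,1]),0]);a[1]=0;a/=np.linalg.norm(a);Rb=np.c_[a,y,np.cross(a,y)]
np.savez("grasp.npz",t=t,R=Rb);print(Rb)
E
```

```text
[ -2.13990642  -0.1889191  -32.19699457]
[-9.65118717e-01  8.28440273e-04 -2.61811335e-01]
[[-0.96511905  0.          0.26181142]
 [ 0.          1.          0.        ]
 [-0.26181142  0.         -0.96511905]]
```

>>> {"method": "apply_moves", "body": {"targets": [{"angular": [0,0,0],"travel": [0.05,0,-0.2],"fingers": 0},{"angular": [0,0,0],"travel": [0.16,0,-0.6],"fingers": 0},{"angular": [0,0,0],"travel": [0.23,0,-0.84],"fingers": 0},{"angular": [0,0,0],"travel": [0.23,0,-0.84],"fingers": 0},{"angular": [0,0,0],"travel": [0.23,0,-0.84],"fingers": 0}]}}

```text
t: 18.8
ee_pos: [592.6, 152.8, 78.0]
tool_rot: [[0.922, 0.295, 0.249], [0.285, -0.955, 0.077], [0.26, 0.0, -0.965]]
wrist_force: [-0.4, 0.3, -1.7]
width: 33.8
grip_force: 30.0
```

>>> {"method": "apply_moves", "body": {"targets": [{"angular": [0,0,0],"travel": [0.23,0,-0.84],"fingers": 0},{"angular": [0,0,0],"travel": [0.23,0,-0.84],"fingers": 0},{"angular": [0,0,0],"travel": [0.16,0,-0.6],"fingers": 0},{"angular": [0,0,0],"travel": [0,0,0],"fingers": 0},{"angular": [0,0,0],"travel": [0,0,0],"fingers": 0}]}}

```text
t: 19.22
ee_pos: [593.1, 153.0, 136.5]
tool_rot: [[0.922, 0.295, 0.251], [0.285, -0.955, 0.077], [0.262, 0.0, -0.965]]
wrist_force: [-0.7, 0.5, -1.8]
width: 33.6
grip_force: 30.0
```

```bash
python3 - <<'E'
from plan import *
s=state();print(s["ee_pos"],s["width"],s["wrist_force"]);p1,R1=F2(60,150);print(p1,R1.round(3));rel(p1,R1);print(ik(p1,R1,[-2,52,73,-61,103,43]))
E
```

```text
[593.08904137 152.97832232 136.47038808] 33.60961024649446 [-0.73642153  0.47786425 -1.76043385]
[ 569.74315959 -230.42562275  184.50519453] [[ 0.131  0.866 -0.483]
 [ 0.227 -0.5   -0.836]
 [-0.965  0.    -0.262]]
turn [ -4.71 -17.08  -8.22] travel(tool now) [-4.73 14.38 -3.27] travel(after turn) [-5.45  6.86 12.77]
(array([ -1.50834721,  52.56746173,  73.32996594, -60.39145775,
       102.67607874,  43.13502044]), np.float64(2.2737367544323206e-13))
```

>>> {"method": "apply_moves", "body": {"targets": [{"angular": [0,0,0],"travel": [-0.1,0.3,-0.4],"fingers": 0},{"angular": [0,0,0],"travel": [-0.2,0.6,-0.4],"fingers": 0},{"angular": [0,0,0],"travel": [-0.32,0.95,-0.4],"fingers": 0},{"angular": [0,0,0],"travel": [-0.32,0.95,-0.4],"fingers": 0},{"angular": [0,0,0],"travel": [-0.32,0.95,-0.4],"fingers": 0}]}}

```text
t: 19.63
ee_pos: [578.2, 49.2, 175.7]
tool_rot: [[0.923, 0.296, 0.248], [0.286, -0.955, 0.077], [0.26, -0.001, -0.966]]
wrist_force: [-0.6, -0.1, -2.4]
width: 33.5
grip_force: 30.0
```

>>> {"method": "apply_moves", "body": {"targets": [{"angular": [0,0,0],"travel": [-0.32,0.95,-0.3],"fingers": 0},{"angular": [0,0,0],"travel": [-0.32,0.95,-0.3],"fingers": 0},{"angular": [0,0,0],"travel": [-0.32,0.95,-0.3],"fingers": 0},{"angular": [0,0,0],"travel": [-0.32,0.95,-0.2],"fingers": 0},{"angular": [0,0,0],"travel": [-0.32,0.95,-0.2],"fingers": 0}]}}

```text
t: 20.05
ee_pos: [568.3, -78.3, 196.6]
tool_rot: [[0.923, 0.295, 0.248], [0.285, -0.955, 0.078], [0.26, -0.001, -0.966]]
wrist_force: [0.6, 0.1, -1.8]
width: 33.6
grip_force: 30.0
```

>>> {"method": "apply_moves", "body": {"targets": [{"angular": [0,0,0],"travel": [-0.32,0.95,0],"fingers": 0},{"angular": [0,0,0],"travel": [-0.32,0.95,0],"fingers": 0},{"angular": [0,0,0],"travel": [-0.32,0.95,0],"fingers": 0},{"angular": [0,0,0],"travel": [-0.32,0.95,0],"fingers": 0},{"angular": [0,0,0],"travel": [-0.32,0.95,0],"fingers": 0}]}}

```text
t: 20.47
ee_pos: [566.4, -203.1, 185.7]
tool_rot: [[0.923, 0.295, 0.248], [0.285, -0.955, 0.078], [0.26, -0.001, -0.966]]
wrist_force: [1.1, -0.1, -1.8]
width: 33.5
grip_force: 30.0
```

>>> {"method": "apply_moves", "body": {"targets": [{"angular": [0,0,0],"travel": [-0.2,0.7,0],"fingers": 0},{"angular": [0,0,0],"travel": [-0.1,0.4,0],"fingers": 0},{"angular": [0,0,0],"travel": [0,0,0],"fingers": 0},{"angular": [-0.12,-0.43,-0.21],"travel": [0,0,0],"fingers": 0},{"angular": [-0.23,-0.85,-0.41],"travel": [0,0,0],"fingers": 0}]}}

```text
t: 20.88
ee_pos: [567.3, -230.1, 184.3]
tool_rot: [[0.929, 0.338, 0.154], [0.34, -0.94, 0.013], [0.149, 0.04, -0.988]]
wrist_force: [-0.7, 0.4, -1.7]
width: 33.7
grip_force: 30.0
```

>>> {"method": "apply_moves", "body": {"targets": [{"angular": [-0.23,-0.85,-0.41],"travel": [0,0,0],"fingers": 0},{"angular": [-0.23,-0.85,-0.41],"travel": [0,0,0],"fingers": 0},{"angular": [-0.23,-0.85,-0.41],"travel": [0,0,0],"fingers": 0},{"angular": [-0.23,-0.85,-0.41],"travel": [0,0,0],"fingers": 0},{"angular": [-0.23,-0.85,-0.41],"travel": [0,0,0],"fingers": 0}]}}

```text
t: 21.3
ee_pos: [568.8, -229.0, 185.1]
tool_rot: [[0.854, 0.502, -0.139], [0.465, -0.854, -0.233], [-0.235, 0.134, -0.963]]
wrist_force: [0.1, 0.1, -1.1]
width: 33.7
grip_force: 30.0
```

>>> {"method": "apply_moves", "body": {"targets": [{"angular": [-0.23,-0.85,-0.41],"travel": [0,0,0],"fingers": 0},{"angular": [-0.23,-0.85,-0.41],"travel": [0,0,0],"fingers": 0},{"angular": [-0.23,-0.85,-0.41],"travel": [0,0,0],"fingers": 0},{"angular": [-0.23,-0.85,-0.41],"travel": [0,0,0],"fingers": 0},{"angular": [-0.23,-0.85,-0.41],"travel": [0,0,0],"fingers": 0}]}}

```text
t: 21.72
ee_pos: [568.9, -228.8, 185.0]
tool_rot: [[0.653, 0.665, -0.363], [0.473, -0.732, -0.49], [-0.591, 0.148, -0.793]]
wrist_force: [-0.6, 0.7, -2.6]
width: 33.7
grip_force: 30.0
```

>>> {"method": "apply_moves", "body": {"targets": [{"angular": [-0.23,-0.85,-0.41],"travel": [0,0,0],"fingers": 0},{"angular": [-0.23,-0.85,-0.41],"travel": [0,0,0],"fingers": 0},{"angular": [-0.23,-0.85,-0.41],"travel": [0,0,0],"fingers": 0},{"angular": [-0.23,-0.85,-0.41],"travel": [0,0,0],"fingers": 0},{"angular": [-0.23,-0.85,-0.41],"travel": [0,0,0],"fingers": 0}]}}

```text
t: 22.13
ee_pos: [569.0, -228.8, 184.7]
tool_rot: [[0.361, 0.8, -0.479], [0.367, -0.594, -0.716], [-0.857, 0.083, -0.508]]
wrist_force: [-0.3, -0.2, -1.2]
width: 33.7
grip_force: 30.0
```

```bash
python3 - <<'E'
from plan import *
s=state();print(s["ee_pos"],s["width"],s["wrist_force"],s["q"].round(1) if hasattr(s["q"],"round") else s["q"]);p1,R1=F2(60,130);rel(p1,R1)
E
```

```text
[ 568.96550275 -228.82288758  184.74627846] 33.65957811533525 [-0.29230874 -0.17816522 -1.15947126] [ -4.4  46.7  72.9 -49.   96.7  45.8]
turn [-0.85 -3.04 -1.39] travel(tool now) [ 0.68 -0.    0.44] travel(after turn) [0.77 0.06 0.25]
```

>>> {"method": "apply_moves", "body": {"targets": [{"angular": [-0.21,-0.76,-0.35],"travel": [0,0,0],"fingers": 0},{"angular": [-0.21,-0.76,-0.35],"travel": [0,0,0],"fingers": 0},{"angular": [-0.21,-0.76,-0.35],"travel": [0,0,0],"fingers": 0},{"angular": [0,0,0],"travel": [0,0,0],"fingers": 0},{"angular": [0,0,0],"travel": [0,0,0],"fingers": 0}]}}

```text
t: 22.55
ee_pos: [568.7, -229.0, 183.9]
tool_rot: [[0.192, 0.851, -0.489], [0.269, -0.525, -0.808], [-0.944, 0.023, -0.33]]
wrist_force: [0.4, 0.1, -1.5]
width: 33.7
grip_force: 30.0
```

>>> {"method": "apply_moves", "body": {"targets": [{"angular": [0,0,0],"travel": [0,0,0],"fingers": 0},{"angular": [0,0,0],"travel": [0,0,0],"fingers": 0}]}}

```text
t: 22.72
ee_pos: [569.0, -230.2, 185.7]
tool_rot: [[0.195, 0.85, -0.489], [0.268, -0.526, -0.807], [-0.943, 0.026, -0.331]]
wrist_force: [0.0, 0.7, -1.7]
width: 33.7
grip_force: 30.0
```

```bash
python3 - <<'E'
from plan import *
s=state();print(s["ee_pos"],s["width"],s["wrist_force"]);p1,R1=F2(60,120);rel(p1,R1)
E
```

```text
[ 568.97327141 -230.17627807  185.71714156] 33.712386018249106 [ 0.02717712  0.69358052 -1.69701246]
turn [-0.24 -0.82 -0.39] travel(tool now) [ 1.18 -0.    0.41] travel(after turn) [1.21 0.03 0.32]
```

>>> {"method": "apply_moves", "body": {"targets": [{"angular": [-0.24,-0.82,-0.39],"travel": [0,0,0],"fingers": 0},{"angular": [0,0,0],"travel": [0.4,0,0.1],"fingers": 0},{"angular": [0,0,0],"travel": [0.4,0,0.1],"fingers": 0},{"angular": [0,0,0],"travel": [0.4,0.03,0.1],"fingers": 0},{"angular": [0,0,0],"travel": [0,0,0],"fingers": 0}]}}

```text
t: 23.13
ee_pos: [569.0, -230.1, 151.5]
tool_rot: [[0.127, 0.866, -0.484], [0.228, -0.501, -0.835], [-0.965, -0.004, -0.26]]
wrist_force: [-0.6, -0.2, -2.0]
width: 33.7
grip_force: 30.0
```

>>> {"method": "apply_moves", "body": {"targets": [{"angular": [0,0,0],"travel": [0,0,0],"fingers": 0},{"angular": [0,0,0],"travel": [0,0,0],"fingers": 0},{"angular": [0,0,0],"travel": [0,0,0],"fingers": 0}]}}

```text
t: 23.38
ee_pos: [569.8, -230.0, 154.5]
tool_rot: [[0.129, 0.866, -0.483], [0.226, -0.5, -0.836], [-0.965, -0.001, -0.26]]
wrist_force: [0.5, -0.2, -2.0]
width: 33.6
grip_force: 30.0
```

```bash
python3 - <<'E'
from plan import *
s=state();R=np.array(s["tool_rot"]);o=s["ee_pos"]+R@TB;ax=R@RB;print(o,ax[:,0],s["wrist_force"])
p1,R1=F2(60,100);rel(p1,R1)
a=capture("scene");b=capture("top");im=[]
pts=[o-45*ax[:,0],o+45*ax[:,0],o+64*ax[:,0]]
pts+=[o+ax@np.array([i,17*j,17*k]) for i in(-45,45) for j,k in((1,1),(1,-1),(-1,-1),(-1,1))]
for c in(a,b):
    q=proj(c,pts);u,v=q[0].astype(int);I=c["img"][v-60:v+40,u-50:u+15 if c is a else u+15,::-1]
    I=cv2.resize(np.ascontiguousarray(I),None,fx=6,fy=6,interpolation=cv2.INTER_CUBIC)
    for k,x in enumerate(q):cv2.circle(I,tuple(int(t) for t in ((x-[u-50,v-60])*6+3)),3,(0,0,255) if k<3 else (0,255,0),-1)
    im.append(I);print(q[:3].round(1))
cv2.imwrite("pics/f.png",np.hstack(im));print(np.hstack(im).shape)
for n in("scene","top"):
    for r in search_frame(n,"bottle")[:2]:print(n,np.round(r["box"]),r["confidence"])
E
```

```text
[ 585.0623941 -203.6179544  164.9387457] [1.81062695e-03 6.22275476e-04 9.99998167e-01] [ 0.51622462 -0.18544497 -1.96254721]
turn [-0.    0.02  0.01] travel(tool now) [0.77 0.01 0.22] travel(after turn) [0.77 0.01 0.22]
[[238.  244.1]
 [229.5 213.4]
 [227.4 206.1]]
[[425.5 201.4]
 [437.4 196.4]
 [440.3 195.2]]
(600, 780, 3)
scene [218. 200.  31.  56.] 0.79
top [381. 166.  77.  74.] 0.58
top [419. 185.  28.  28.] 0.57
```

View pics/f.png

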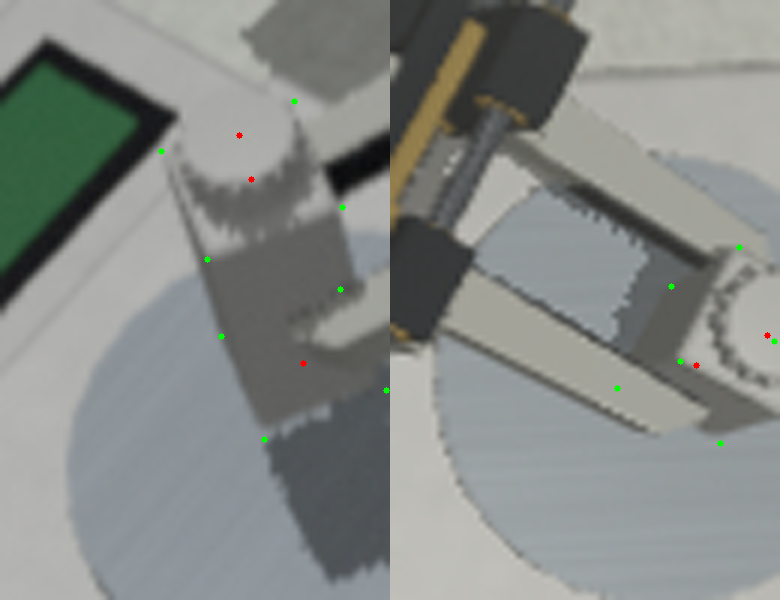

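>>> {"method": "apply_moves", "body": {"targets": [{"angular": [0,0.02,0.01],"travel": [0.4,0.01,0.11],"fingers": 0},{"angular": [0,0,0],"travel": [0.4,0.01,0.11],"fingers": 0},{"angular": [0,0,0],"travel": [0.35,0,0.1],"fingers": 0},{"angular": [0,0,0],"travel": [0.2,0,0.06],"fingers": 0},{"angular": [0,0,0],"travel": [0.08,0,0.02],"fingers": 0}]}}

```text
t: 24.0
ee_pos: [569.3, -230.5, 115.2]
tool_rot: [[0.127, 0.866, -0.484], [0.227, -0.5, -0.836], [-0.965, -0.004, -0.26]]
wrist_force: [-0.3, 0.1, -2.4]
width: 33.6
grip_force: 30.0
```

>>> {"method": "apply_moves", "body": {"targets": [{"angular": [0,0,0],"travel": [0.04,0,0.01],"fingers": 0},{"angular": [0,0,0],"travel": [0,0,0],"fingers": 0},{"angular": [0,0,0],"travel": [0,0,0],"fingers": 0}]}}

```text
t: 24.25
ee_pos: [570.0, -230.4, 116.1]
tool_rot: [[0.13, 0.866, -0.483], [0.227, -0.5, -0.836], [-0.965, -0.001, -0.261]]
wrist_force: [-0.5, -0.6, -1.1]
width: 33.5
grip_force: 30.0
```

```bash
python3 - <<'E'
from plan import *
s=state();R=np.array(s["tool_rot"]);o=s["ee_pos"]+R@TB;ax=R@RB;print(o-45*ax[:,0],ax[:,0],s["wrist_force"])
E
```

```text
[ 585.17523273 -203.98093157   81.56372671] [ 1.05903400e-03 -2.33987315e-04  9.99999412e-01] [-0.54945417 -0.61799772 -1.08301929]
```

>>> {"method": "apply_moves", "body": {"targets": [{"angular": [0,0,0],"travel": [0.08,0,0.02],"fingers": 0},{"angular": [0,0,0],"travel": [0,0,0],"fingers": 0},{"angular": [0,0,0],"travel": [0,0,0],"fingers": 0}]}}

```text
t: 24.5
ee_pos: [569.8, -230.4, 113.9]
tool_rot: [[0.13, 0.866, -0.483], [0.227, -0.5, -0.836], [-0.965, -0.001, -0.261]]
wrist_force: [0.6, 0.4, -0.7]
width: 33.8
grip_force: 30.0
```

>>> {"method": "apply_moves", "body": {"targets": [{"angular": [0,0,0],"travel": [0.05,0,0.01],"fingers": 0},{"angular": [0,0,0],"travel": [0,0,0],"fingers": 0},{"angular": [0,0,0],"travel": [0,0,0],"fingers": 0}]}}

```text
t: 24.75
ee_pos: [569.8, -230.3, 112.4]
tool_rot: [[0.129, 0.866, -0.483], [0.227, -0.5, -0.836], [-0.965, -0.002, -0.261]]
wrist_force: [0.1, 0.3, -1.0]
width: 33.8
grip_force: 30.0
```

>>> {"method": "apply_moves", "body": {"targets": [{"angular": [0,0,0],"travel": [0.04,0,0.01],"fingers": 0},{"angular": [0,0,0],"travel": [0,0,0],"fingers": 0},{"angular": [0,0,0],"travel": [0,0,0],"fingers": 0}]}}

```text
t: 25.0
ee_pos: [569.9, -230.3, 111.4]
tool_rot: [[0.129, 0.866, -0.483], [0.227, -0.5, -0.836], [-0.965, -0.002, -0.261]]
wrist_force: [-0.6, 0.0, -3.6]
width: 34.1
grip_force: 30.0
```

>>> {"method": "apply_moves", "body": {"targets": [{"angular": [0,0,0],"travel": [0.04,0,0.01],"fingers": 0},{"angular": [0,0,0],"travel": [0,0,0],"fingers": 0},{"angular": [0,0,0],"travel": [0,0,0],"fingers": 0}]}}

```text
t: 25.25
ee_pos: [569.9, -230.3, 110.4]
tool_rot: [[0.129, 0.866, -0.483], [0.227, -0.5, -0.836], [-0.965, -0.002, -0.261]]
wrist_force: [0.1, 0.1, -1.4]
width: 33.7
grip_force: 30.0
```

>>> {"method": "apply_moves", "body": {"targets": [{"angular": [0,0,0],"travel": [0.03,0,0.01],"fingers": 0},{"angular": [0,0,0],"travel": [0,0,0],"fingers": 0},{"angular": [0,0,0],"travel": [0,0,0],"fingers": 0}]}}

```text
t: 25.5
ee_pos: [569.8, -230.3, 109.6]
tool_rot: [[0.129, 0.866, -0.483], [0.227, -0.5, -0.836], [-0.965, -0.002, -0.261]]
wrist_force: [-0.5, 0.5, -1.3]
width: 33.7
grip_force: 30.0
```

>>> {"method": "apply_moves", "body": {"targets": [{"angular": [0,0,0],"travel": [0.02,0,0.01],"fingers": 0},{"angular": [0,0,0],"travel": [0,0,0],"fingers": 0},{"angular": [0,0,0],"travel": [0,0,0],"fingers": 0}]}}

```text
t: 25.75
ee_pos: [569.8, -230.4, 109.1]
tool_rot: [[0.129, 0.866, -0.483], [0.227, -0.5, -0.836], [-0.965, -0.002, -0.261]]
wrist_force: [0.4, -0.4, -2.2]
width: 33.9
grip_force: 30.0
```

Base is now at about 74.6 by estimate, with no contact yet; continue in small steps.

>>> {"method": "apply_moves", "body": {"targets": [{"angular": [0,0,0],"travel": [0.03,0,0.01],"fingers": 0},{"angular": [0,0,0],"travel": [0,0,0],"fingers": 0},{"angular": [0,0,0],"travel": [0,0,0],"fingers": 0}]}}

```text
t: 26.0
ee_pos: [569.8, -230.4, 108.4]
tool_rot: [[0.13, 0.866, -0.483], [0.227, -0.5, -0.836], [-0.965, -0.001, -0.261]]
wrist_force: [-0.3, 0.3, -0.7]
width: 33.8
grip_force: 30.0
```

>>> {"method": "apply_moves", "body": {"targets": [{"angular": [0,0,0],"travel": [0.03,0,0.01],"fingers": 0},{"angular": [0,0,0],"travel": [0,0,0],"fingers": 0},{"angular": [0,0,0],"travel": [0,0,0],"fingers": 0}]}}

```text
t: 26.25
ee_pos: [569.8, -230.4, 107.8]
tool_rot: [[0.13, 0.866, -0.483], [0.227, -0.5, -0.836], [-0.965, -0.001, -0.261]]
wrist_force: [-0.3, 1.2, 1.5]
width: 33.6
grip_force: 30.0
```

```bash
python3 - <<'E'
from plan import *
f=[]
for k in range(6):
    capture("top");s=state();f.append(s["wrist_force"])
print(np.mean(f,0),np.std(f,0),s["ee_pos"])
E
```

```text
[0.09347939 1.52940003 1.90338271] [0.44293368 0.19392515 0.40085654] [ 569.81943707 -230.48361965  107.68661222]
```

>>> {"method": "apply_moves", "body": {"targets": [{"angular": [0,0,0],"travel": [0,0,0],"fingers": 0.42},{"angular": [0,0,0],"travel": [0,0,0],"fingers": 0.5},{"angular": [0,0,0],"travel": [0,0,0],"fingers": 0.6},{"angular": [0,0,0],"travel": [0,0,0],"fingers": 0.65},{"angular": [0,0,0],"travel": [0,0,0],"fingers": 0.65}]}}

```text
t: 26.97
ee_pos: [569.7, -230.5, 107.4]
tool_rot: [[0.129, 0.866, -0.483], [0.227, -0.5, -0.836], [-0.965, -0.002, -0.261]]
wrist_force: [-0.0, -0.4, 0.4]
width: 58.7
grip_force: 0.0
```

>>> {"method": "apply_moves", "body": {"targets": [{"angular": [0,0,0],"travel": [0,0,0],"fingers": 0.65},{"angular": [0,0,0],"travel": [0,0,0],"fingers": 0.65}]}}

```text
t: 27.13
ee_pos: [569.7, -230.5, 107.5]
tool_rot: [[0.129, 0.866, -0.483], [0.227, -0.5, -0.836], [-0.965, -0.002, -0.261]]
wrist_force: [-0.1, 0.1, -0.3]
width: 60.6
grip_force: 0.0
```

```bash
python3 - <<'E'
from plan import *
s=state();print(s["width"],s["wrist_force"],s["ee_pos"])
E
```

```text
60.64599100657615 [-0.12351208  0.14953598 -0.34824376] [ 569.7323037  -230.5132165   107.46412948]
```

>>> {"method": "apply_moves", "body": {"targets": [{"angular": [0,0,0],"travel": [0,0,-0.3],"fingers": 0.65},{"angular": [0,0,0],"travel": [0,0,-0.6],"fingers": 0.65},{"angular": [0,0,0],"travel": [0,0,-0.8],"fingers": 0.65},{"angular": [0,0,0],"travel": [0,0,-0.9],"fingers": 0.65},{"angular": [0,0,0],"travel": [0,0,-0.9],"fingers": 0.65}]}}

```text
t: 27.55
ee_pos: [612.5, -156.1, 130.9]
tool_rot: [[0.13, 0.866, -0.483], [0.227, -0.5, -0.836], [-0.965, -0.002, -0.262]]
wrist_force: [-0.0, -0.0, 0.7]
width: 60.4
grip_force: 0.0
```

>>> {"method": "apply_moves", "body": {"targets": [{"angular": [0,0,0],"travel": [-0.3,0,-0.9],"fingers": 0.65},{"angular": [0,0,0],"travel": [-0.3,0,-0.7],"fingers": 0.65},{"angular": [0,0,0],"travel": [-0.3,0,-0.4],"fingers": 0.65},{"angular": [0,0,0],"travel": [0,0,0],"fingers": 0.65},{"angular": [0,0,0],"travel": [0,0,0],"fingers": 0.65}]}}

```text
t: 27.97
ee_pos: [633.2, -120.7, 165.2]
tool_rot: [[0.13, 0.866, -0.483], [0.227, -0.5, -0.836], [-0.965, -0.001, -0.262]]
wrist_force: [0.0, -1.3, -0.3]
width: 60.1
grip_force: 0.0
```

```bash
python3 - <<'E'
from plan import *
a=capture("scene");b=capture("top");print(state()["ee_pos"])
o=np.array([585,-204,74.5]);pts=[o,o+[0,0,109]]
for c,n in((a,"scene"),(b,"top")):
    print(n,proj(c,pts).round(1).tolist(),[(np.round(r["box"]).tolist(),r["confidence"]) for q in("bottle","rod","short_bottle","thin_bottle","tin","clamp_ring") for r in search_frame(n,q)[:1]])
cv2.imwrite("pics/end.png",np.hstack([a["img"][30:320,110:480],b["img"][60:350,130:500]])[:,:,::-1])
E
```

```text
[ 632.61544159 -121.44751556  164.41947076]
scene [[241.7, 257.6], [231.9, 223.2]] [([223.0, 217.0, 32.0, 50.0], 0.57), ([222.0, 64.0, 72.0, 64.0], 0.55), ([410.0, 156.0, 18.0, 13.0], 0.61), ([296.0, 92.0, 32.0, 38.0], 0.63), ([198.0, 224.0, 84.0, 75.0], 0.63)]
top [[420.6, 203.4], [433.9, 198.1]] [([413.0, 188.0, 29.0, 27.0], 0.91), ([256.0, 139.0, 16.0, 23.0], 0.78)]
```

View pics/end.png

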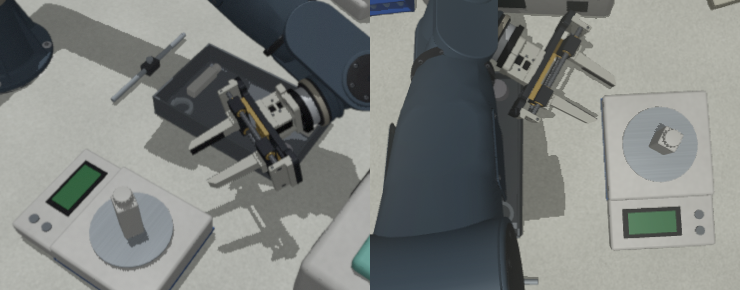

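The final picture shows the bottle upright near the pan's centre, at about (127,215) in the left half. The rod lies flat on the bench beside the crate, the other four things are still in the crate, and the gripper is clear.

```bash
python3 -c "
from cell import *
print(hand_in())"
```

```text
the job is handed in; nothing more can be done
None
```

The job is handed in, with no score returned: the bottle stands cap up near the middle of the pan, set down under about 4 N, the rod lies flat on the bench on the robot side of the crate, and nothing else in the crate was touched.

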